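# Put the spare optics away under their dust covers

### The arm

A 7-joint arm with a two-finger parallel gripper is mounted at the origin on a cart in front of the work surface, level with it; the furniture and walls round the work are solid. World frame = base frame: x ahead of the robot, y to its left, z up, the work surface at z = 0. Lengths are in mm, angles in rad, forces in N, time in s.
With the tool pointing down it reaches from about 425 to 825 mm from the base axis. Payload 3.6 kg.
Tool frame: the origin (TCP) lies between the finger pads; the fingertips stand 8 mm ahead of it and the grasp point (between the pads) lies 11 mm behind it; z points along the fingers, y is the line along which they close (so a half turn about z gives the same grasp; the last joint's range is limited). The gripper opens to 93 mm and grips with 3 to 60 N. Pads are 15 mm wide; open, the fingers measure 128 mm over their backs; the gripper's body (75 mm by 188 mm) begins 65 mm behind the grasp point.
Start: joints at [-1.302, 0.615, -0.013, 1.423, 0.008, 1.103, -0.04], TCP at [188.823, 621.939, 226.64] pointing down, gripper open.
Joint ranges: [-3.12, 3.12], [-0.3, 2.06], [-1.34, 1.32], [0.26, 2.42], [-1.36, 4.5], [0.01, 1.98], [-2.84, 2.84]. Speed limits (rad/s): [2.79, 2.79, 3.14, 3.14, 3.14, 3.14, 3.14].

### API

Orientations are given as a unit quaternion [w, x, y, z].
In Python, from station import state, get_image, workorder, nets gives the robot as it stands.
- The arm moves only by the shell command python3 -m handwheel 'ROWS' [FORCE]. ROWS is JSON, a list of rows, each an object with "travel": the shift along the tool's x, y, z normalised to -1 to 1, where 1 is 50 cm, a list of three; "delta_rot": the turn, a rotation vector about the tool's x, y, z normalised to -1 to 1, where 1 is 6 degrees, a list of three; "jaw": the finger opening in mm, from 0 to 93. A call has 1 to 12 rows; each row shifts and turns the commanded pose from where the row before left it, along the tool's axes as they then stand; what a row does not reach is not made up. A row lasts 1/8 s, in which the tool goes at most 62.5 mm and 10.7 degrees, less where a joint would pass 70% of its speed; a pose out of reach is approached as far as the arm can. A call with a number of a shift or a turn outside -1 to 1 is refused whole. A call with a gripper value outside its range is refused whole. The fingers move at their own pace and stop on an object; FORCE is the grip in N (left out, the last holds). Time passes only in rows, so rows that do not move let the fingers close. It gives the time, the measured TCP pose, the force, the opening and the grip force at its end, in the units of the state.
- state(): the state, without advancing time (a new reading comes with each control period).
- get_image(name): name is "side" or "top" or "wrist"; returns a dict with "img" (384x512x3 uint8, blue, green, red), "fx", "fy", "cx", "cy" (pixels), "dist_coeffs" ([k1, k2, p1, p2, k3] as OpenCV has them; the pictures are not rectified), "extrinsics" (4x4, takes a point from world to camera coordinates). Camera axes: x right, y down, z forward; pixel columns grow to the right and rows downward; lengths in mm; the calibration is good to about 2 mm. A picture is of the moment at which its call begins. There is no depth.
- workorder.finish_job(): hands the job in; it is judged then, once.
Trained networks look in a picture, given as the dict that the camera call returned (one of the last four; its "shot" number tells which), for a name from the list of things; names that differ only in an ending like _2 or _b are one class to them, and where a whole thing is asked for, a point or a joint stands for the part that bears it (a point fixed in the world has none). Each returns a list of dicts, best first, with "p" (0 to 1); they miss things now and then, are a little off and sometimes report something else, mostly with a low value. They report only what shows in the picture. A call takes as long as a camera call. They do not tell look-alikes from the thing itself.
- nets.spot_in(target, picture): "box" ([left, top, right, bottom] as shares, 0 to 1, of the picture: columns of its width, rows of its height, round what is visible of it).
- nets.landmark_of(target, picture): "location" ([column, row] as shares, 0 to 1, of the picture: columns of its width, rows of its height: a listed point, or the origin of a listed thing).
The state is a dict: "time": time; "q": joint angles; "joint_velocities": joint speeds; "tau": joint torques, N m; "ee_pos": TCP position; "tool_rot": TCP orientation; "contact_force": force on the tool from outside, world axes, zero at the start; "ft_torque": the same for the moment, N m; "finger_gap": opening from 0.0 (shut) to 1.0 (fully open); "finger_force": force on a finger pad.
Only numpy, scipy, OpenCV 4.12 (cv2) and the standard library are available. Lean on these libraries where they do the work, as an engineer would, in place of code of your own. Each camera call takes 0.05 s, during which the arm holds its last target. There are 200 camera calls.

### The job

The spare optics have to be put away dust-free: stand the eyepiece upright in the recess of the larger round base and the objective lens upright in the recess of the smaller one, then put each one's own dust cover over it (the wide cover on the larger base, the narrow one on the smaller) so that it sits fully down on the base inside the rim. Set the loose filter cube fully down into the empty pocket of the cube box and leave the cube that is already there in its pocket. Do not knock over the lens or the eyepiece.

Things in the scene. Friction and masses are not known exactly. Their poses are not given: they have to be found in the camera images.
- objective: spare objective lens, white egg-shaped barrel with dark graduations and a thin band, standing on its mount with the front lens up; 45 mm high, foot 19 mm across, widening to a straight barrel 29 mm across from 10 to 30 mm height (grip it there), then tapering to 10 mm at the top; about 0.12 kg. Origin: centre of its underside, z up.
- eyepiece: spare microscope eyepiece, black, standing on its rubber cup at the front of the bench; 52 mm high, 37 mm across at the foot, 41 mm across from 13 to 26 mm height (grip it there), tapering to 29 mm at the top; about 0.11 kg. Origin: centre of its underside, z up.
- filter_cube: loose fluorescence filter cube, black box 40 x 38 x 37 mm (x, y, z) with round windows, standing alone on the bench; grip it by a pair of parallel upright faces; about 0.09 kg. Origin: centre of its underside to within 1 mm, z up, x and y square to the faces.
- narrow_cover: narrow dust cover of grey plastic, standing with its open end down: a round cap 47 mm outside, 42 mm inside, 44 mm deep inside, roof at 47 mm height, on the roof a grip knob 24 mm in diameter and 18 mm high (65 mm overall); about 0.06 kg. Origin: centre of its lower rim, z up.
- wide_cover: wide dust cover of grey plastic, standing with its open end down: a round cap 60 mm outside, 55 mm inside, 51 mm deep inside, roof at 54 mm height, on the roof a grip knob 24 mm in diameter and 18 mm high (72 mm overall); about 0.09 kg. Origin: centre of its lower rim, z up.
- small_base: smaller turned bright metal base, 72 mm across and 15 mm high, fixed to the bench. In its middle a round recess 31 mm across for the objective, floor 3 mm above the bench; round it at 8 mm height a flat step 52 mm across for the cover, bounded by a rim that flares at 45 degrees to 66 mm across at 15 mm height. Origin: centre of its underside, z up.
- large_base: larger turned bright metal base, 85 mm across and 15 mm high, fixed to the bench. In its middle a round recess 44 mm across for the eyepiece, floor 3 mm above the bench; round it at 8 mm height a flat step 65 mm across for the cover, bounded by a rim that flares at 45 degrees to 79 mm across at 15 mm height. Origin: centre of its underside, z up.
- cube_box: filter cube box: low bright metal block 62 x 116 x 18 mm (x, y, z), fixed at any yaw, with two square pockets 46 x 46 mm, mouths chamfered 3 mm, along its y axis 54 mm between centres, floors at 5 mm height. The +y pocket holds the stored cube, the -y one is empty. The cubes stand about 15 mm apart, so fingers must close along the box's x axis. Origin: centre of underside, z up.
- free_pocket (a point): centre of the floor of the empty pocket, 5 mm above the bench; axes as the box's.
- stored_cube: second filter cube, the same size and shape, which already stands in the other pocket of the cube box. Origin: centre of its underside, z up.
Not all that is in view belongs to the job. Leave any green or orange look-alike of the stored_cube alone. What is shaped like the objective but yellow is not meant.

How it is judged (in metres and radians):
At the end, for the whole second after the job is handed in: Each optic is down in its base's recess (8 mm off axis, underside below 6 mm), its own cover on the step over it (8 mm off axis, rim below 11.5 mm); filter cube down in the free pocket (9 mm of centre, 4 mm of floor), stored cube in its own; all upright to 0.1 rad and at rest (horizontal distance between each of objective, narrow_cover and small_base below 0.008 m and z of objective in the frame of small_base between -0.003 and 0.006 m and angle between each of objective, eyepiece, narrow_cover, wide_cover, filter_cube, stored_cube's own z axis and vertical below 0.1 rad and horizontal distance between each of eyepiece, wide_cover and large_base below 0.008 m and z of eyepiece in the frame of large_base between -0.003 and 0.006 m and z of narrow_cover in the frame of small_base between -0.003 and 0.0115 m and z of wide_cover in the frame of large_base between -0.003 and 0.0115 m and horizontal distance between filter_cube and free_pocket below 0.009 m and z of filter_cube in the frame of free_pocket between -0.003 and 0.004 m and horizontal distance between stored_cube and cube_box below 0.036 m and z of stored_cube in the frame of cube_box between -0.003 and 0.009 m and y of stored_cube in the frame of cube_box above 0.018 m and linear speed of each of objective, eyepiece, filter_cube, narrow_cover, wide_cover, stored_cube below 0.02 m/s and angular speed of each of objective, eyepiece, filter_cube, narrow_cover, wide_cover, stored_cube below 0.3 rad/s); the robot touches nothing.
It fails at once if the objective lens or the eyepiece is knocked over (angle between any of objective, eyepiece's own z axis and vertical above 0.8 rad).
It fails at once if the stored cube is taken or knocked out of its pocket (z of stored_cube in the frame of cube_box above 0.022 m).
It also fails if it takes over 136 s, if anything falls off the work surface, if the arm or the gripper's body presses on something with over 40 N, if the wrist force passes 120 N, or if a joint passes its speed limit or range.

## Working session

There is one attempt and no reset: what is moved stays moved. The work goes in short steps, Python scripts to look and compute and a shell command to move; the robot and the scene stay as the last step left them, time stands still between calls to the robot, and variables do not carry over. Pictures are saved under pics/ and viewed, at most 14 in all, crops included, and the job is handed in when it is done.

```bash
ls; mkdir -p pics; cat > h.py <<'E'
import numpy as np, cv2, json
from station import state, get_image, workorder, nets
NAMES=["objective","eyepiece","filter_cube","narrow_cover","wide_cover","small_base","large_base","cube_box","free_pocket","stored_cube"]
def K(p): return np.array([[p["fx"],0,p["cx"]],[0,p["fy"],p["cy"]],[0,0,1.]])
def ray(p,uv):
    n=cv2.undistortPoints(np.array([[uv]],float),K(p),np.array(p["dist_coeffs"],float))[0,0]
    E=np.array(p["extrinsics"]);R,t=E[:3,:3],E[:3,3]
    d=R.T@np.array([n[0],n[1],1]);return -R.T@t,d/np.linalg.norm(d)
def atz(p,uv,z):
    c,d=ray(p,uv);return c+d*(z-c[2])/d[2]
def proj(p,X):
    E=np.array(p["extrinsics"]);r,_=cv2.Rodrigues(E[:3,:3])
    return cv2.projectPoints(np.array(X,float).reshape(-1,3),r,E[:3,3],K(p),np.array(p["dist_coeffs"],float))[0][:,0]
def tri(rays):
    A=np.zeros((3,3));b=np.zeros(3)
    for c,d in rays:
        M=np.eye(3)-np.outer(d,d);A+=M;b+=M@c
    X=np.linalg.solve(A,b);return X,[round(float(np.linalg.norm((np.eye(3)-np.outer(d,d))@(X-c))),1) for c,d in rays]
def st():
    s=state();print(round(s["time"],2),np.round(s["ee_pos"],1),np.round(s["tool_rot"],3),np.round(s["contact_force"],1),s["finger_gap"],s["finger_force"])
    return s
E
python3 - <<'E'
from h import *
st()
P={}
for c in ["top","side","wrist"]:
    p=get_image(c);P[c]=p;cv2.imwrite(f"pics/{c}0.png",p["img"])
    E=np.array(p["extrinsics"]);print(c,np.round(-E[:3,:3].T@E[:3,3]),p["fx"])
    for n in NAMES:
        L=nets.landmark_of(n,p)
        print(n,[(np.round(np.array(l["location"])*[512,384]).tolist(),round(l["p"],2),np.round(atz(p,np.array(l["location"])*[512,384],0))[:2].tolist()) for l in L[:4]])
E
```

```text
pics
0.0 [188.6 621.2 225.5] [-0.     0.147  0.989 -0.001] [-0.1  0.1 -0.3] 1.0001419367248812 0.0
top [ 493.   -6. 1122.] 369.40537678753776
objective [([153.0, 247.0], 0.49, [371.0, 310.0])]
eyepiece [([314.0, 219.0], 0.51, [462.0, -178.0])]
filter_cube [([201.0, 224.0], 0.58, [442.0, 163.0]), ([344.0, 170.0], 0.26, [613.0, -270.0])]
narrow_cover [([247.0, 219.0], 0.61, [460.0, 24.0])]
wide_cover [([369.0, 222.0], 0.96, [453.0, -346.0]), ([250.0, 160.0], 0.34, [639.0, 18.0])]
small_base [([344.0, 174.0], 0.91, [598.0, -270.0])]
large_base [([200.0, 161.0], 0.68, [634.0, 169.0]), ([267.0, 161.0], 0.55, [636.0, -34.0])]
cube_box [([261.0, 159.0], 0.73, [642.0, -14.0]), ([248.0, 158.0], 0.21, [645.0, 23.0])]
free_pocket [([265.0, 163.0], 0.92, [631.0, -28.0])]
stored_cube [([297.0, 197.0], 0.59, [528.0, -126.0]), ([248.0, 121.0], 0.54, [759.0, 25.0]), ([245.0, 157.0], 0.51, [648.0, 33.0])]
side [230. 759. 746.] 428.64232830063054
objective [([236.0, 319.0], 0.76, [434.0, 323.0]), ([261.0, 324.0], 0.62, [382.0, 312.0])]
eyepiece [([235.0, 320.0], 0.7, [433.0, 326.0]), ([301.0, 170.0], 0.55, [468.0, -195.0])]
filter_cube [([264.0, 262.0], 0.72, [437.0, 164.0]), ([276.0, 221.0], 0.19, [460.0, 28.0])]
narrow_cover [([277.0, 220.0], 0.85, [458.0, 27.0])]
wide_cover [([321.0, 146.0], 0.84, [451.0, -333.0])]
small_base [([268.0, 147.0], 0.65, [596.0, -262.0])]
large_base [([187.0, 238.0], 0.87, [631.0, 173.0])]
cube_box [([219.0, 193.0], 0.94, [634.0, -6.0])]
free_pocket [([223.0, 189.0], 0.78, [633.0, -25.0])]
stored_cube [([213.0, 197.0], 0.87, [641.0, 17.0]), ([268.0, 177.0], 0.74, [541.0, -123.0]), ([178.0, 188.0], 0.72, [745.0, 22.0])]
wrist [121. 643. 385.] 279.20716136147246
objective []
eyepiece []
filter_cube []
narrow_cover []
wide_cover []
small_base []
large_base []
cube_box []
free_pocket []
stored_cube []
```

View pics/top0.png

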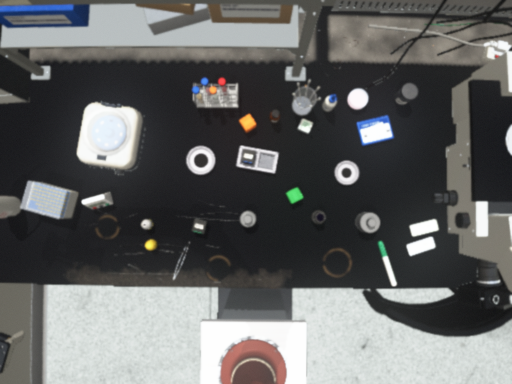

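View pics/side0.png

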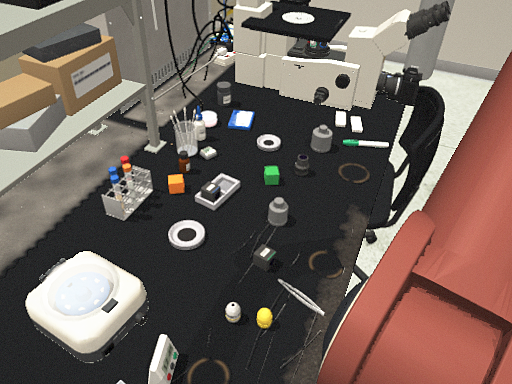

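```bash
python3 -m handwheel '[{"travel":[0,0,0],"delta_rot":[0,0,-0.94],"jaw":93},{"travel":[0,0,0],"delta_rot":[0,0,-0.94],"jaw":93},{"travel":[0,0,0],"delta_rot":[0,0,-0.94],"jaw":93},{"travel":[-0.06,-0.1,-0.01],"delta_rot":[0,0,0],"jaw":93},{"travel":[-0.06,-0.1,-0.01],"delta_rot":[0,0,0],"jaw":93},{"travel":[-0.06,-0.1,-0.01],"delta_rot":[0,0,0],"jaw":93},{"travel":[-0.06,-0.1,-0.01],"delta_rot":[0,0,0],"jaw":93},{"travel":[-0.06,-0.1,-0.01],"delta_rot":[0,0,0],"jaw":93},{"travel":[-0.06,-0.1,-0.01],"delta_rot":[0,0,0],"jaw":93},{"travel":[-0.06,-0.1,-0.01],"delta_rot":[0,0,0],"jaw":93},{"travel":[0,0,0],"delta_rot":[0,0,0],"jaw":93}]' 20
python3 - <<'E'
from h import *
s=st();print(np.round(s["q"],2))
p=get_image("wrist");cv2.imwrite("pics/w1.png",p["img"])
E=np.array(p["extrinsics"]);print(np.round(-E[:3,:3].T@E[:3,3]),np.round(E[:3,:3],2).tolist())
for n in NAMES:
    L=nets.landmark_of(n,p)
    print(n,[(np.round(np.array(l["location"])*[512,384]).tolist(),round(l["p"],2),np.round(atz(p,np.array(l["location"])*[512,384],0))[:2].tolist()) for l in L[:4]])
E
```

```text
time: 3.02
ee_pos: [402.3, 267.0, 262.3]
tool_rot: [0.001, 0.005, 1.0, -0.001]
contact_force: [-0.3, 0.6, 0.2]
finger_gap: 1.0
finger_force: 0.0
3.02 [402.3 267.  262.3] [ 0.001  0.005  1.    -0.001] [-0.3  0.6  0.2] 0.9996590287900277 0.0
[-0.61  0.32 -0.04  1.84  0.02  0.99  0.91]
[331. 269. 420.] [[0.01, 1.0, -0.0], [0.97, -0.01, 0.26], [0.26, -0.0, -0.97]]
objective [([280.0, 153.0], 0.84, [381.0, 308.0]), ([287.0, 191.0], 0.63, [440.0, 320.0])]
eyepiece [([186.0, 187.0], 0.69, [432.0, 162.0])]
filter_cube [([188.0, 188.0], 0.64, [433.0, 166.0])]
narrow_cover [([99.0, 203.0], 0.84, [457.0, 20.0])]
wide_cover []
small_base []
large_base [([199.0, 299.0], 0.59, [633.0, 170.0])]
cube_box []
free_pocket []
stored_cube [([31.0, 247.0], 0.47, [535.0, -113.0]), ([127.0, 351.0], 0.41, [749.0, 24.0])]
```

View pics/w1.png

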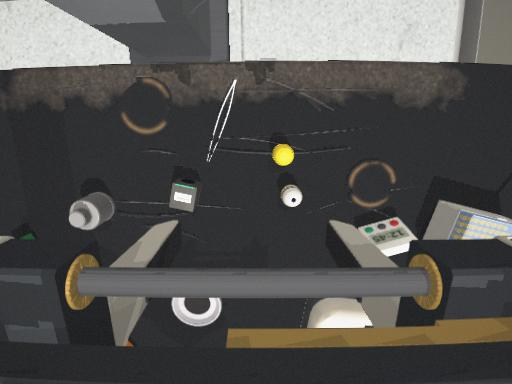

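```bash
cat >> h.py <<'E'
from scipy.optimize import minimize
PROF={"objective":[(9.5,0),(14.5,10),(14.5,30),(5,45)],"eyepiece":[(18.5,0),(20.5,13),(20.5,26),(14.5,52)],
"narrow_cover":[(23.5,0),(23.5,47),(12,47),(12,65)],"wide_cover":[(30,0),(30,54),(12,54),(12,72)],
"small_base":[(36,0),(36,15)],"large_base":[(42.5,0),(42.5,15)],
"filter_cube":(40,38,37),"cube_box":(62,116,18)}
def model(n,q):
    x,y,z=q[:3];m=PROF[n]
    if isinstance(m,tuple):
        c,s=np.cos(q[3]),np.sin(q[3])
        return np.array([[x+c*a*m[0]/2-s*b*m[1]/2,y+s*a*m[0]/2+c*b*m[1]/2,z+h] for a in(-1,1) for b in(-1,1) for h in(0,m[2])])
    t=np.linspace(0,2*np.pi,36,endpoint=False)
    return np.concatenate([np.c_[x+r*np.cos(t),y+r*np.sin(t),z+h+0*t] for r,h in m])
S=6
def mhull(p,n,q,o,w,h):
    u=(proj(p,model(n,q))-o+.5)*S
    M=np.zeros((h*S,w*S),np.uint8);cv2.fillConvexPoly(M,cv2.convexHull(np.round(u).astype(np.int32)),255);return M
def seg(p,n,q,thr=None,pad=14):
    u=proj(p,model(n,q));a=np.floor(u.min(0)-pad).astype(int);b=np.ceil(u.max(0)+pad).astype(int)
    a=np.maximum(a,0);b=np.minimum(b,[512,384]);w,h=b-a
    g=p["img"][a[1]:b[1],a[0]:b[0]].max(2)
    G=cv2.resize(g,None,fx=S,fy=S,interpolation=cv2.INTER_CUBIC)
    if thr is None: thr,_=cv2.threshold(G,0,255,cv2.THRESH_OTSU)
    B=(G>thr).astype(np.uint8);k,L,stt,cen=cv2.connectedComponentsWithStats(B)
    mh=mhull(p,n,q,a,w,h);sc=[((L==i)&(mh>0)).sum() for i in range(1,k)];i=1+int(np.argmax(sc))
    pts=cv2.findNonZero((L==i).astype(np.uint8));M=np.zeros_like(G);cv2.fillConvexPoly(M,cv2.convexHull(pts),255)
    return dict(p=p,o=a,w=w,h=h,M=M,G=G,thr=thr)
def fit(n,q0,pics,thr=None,free=None,pad=14,ret=False):
    q0=np.array(q0,float);free=free if free is not None else list(range(len(q0)))
    for it in range(2):
        D=[seg(p,n,q0,thr,pad) for p in pics]
        def cost(v):
            q=q0.copy();q[free]=v;c=0
            for d in D:
                m=mhull(d["p"],n,q,d["o"],d["w"],d["h"]);c+=1-(m&d["M"]).sum()/255/max(1,((m|d["M"])>0).sum())
            return c/len(D)
        step=np.array([8,8,8,.2])[free];x0=q0[free]
        sim=np.vstack([x0]+[x0+step*np.eye(len(x0))[i] for i in range(len(x0))])
        r=minimize(cost,x0,method="Nelder-Mead",options=dict(initial_simplex=sim,xatol=.05,fatol=1e-4,maxiter=200))
        q0[free]=r.x
    print(n,np.round(q0,2),"1-IoU",round(r.fun,3),"thr",[int(d["thr"]) for d in D])
    return (q0,D) if ret else q0
def over(p,n,q):
    im=p["img"].copy();u=np.round(cv2.convexHull(proj(p,model(n,q)).astype(np.float32))*16).astype(np.int32)
    cv2.polylines(im,[u],True,(0,0,255),1,cv2.LINE_AA,4);return im
import pickle
def shoot(c,tag):
    p=dict(get_image(c));pickle.dump(p,open(f"pics/{tag}.pkl","wb"));cv2.imwrite(f"pics/{tag}.png",p["img"]);return p
def load(tag): return pickle.load(open(f"pics/{tag}.pkl","rb"))
E
python3 - <<'E'
from h import *
shoot("wrist","w1");shoot("top","top");shoot("side","side")
E
python3 -m handwheel '[{"travel":[-0.032,-0.115,0],"delta_rot":[0,0,0],"jaw":93},{"travel":[-0.032,-0.115,0],"delta_rot":[0,0,0],"jaw":93},{"travel":[-0.032,-0.115,0],"delta_rot":[0,0,0],"jaw":93},{"travel":[-0.032,-0.115,0],"delta_rot":[0,0,0],"jaw":93},{"travel":[-0.032,-0.115,0],"delta_rot":[0,0,0],"jaw":93},{"travel":[0,0,0],"delta_rot":[0,0,0],"jaw":93}]'
python3 - <<'E'
from h import *
shoot("wrist","w2")
T,Sd,W1,W2=load("top"),load("side"),load("w1"),load("w2")
fit("objective",[437,321,0],[T,Sd,W1])
fit("objective",[437,321,0],[W1,Sd],free=[0,1])
fit("narrow_cover",[459,24,0],[T,Sd,W2])
fit("narrow_cover",[459,24,0],[T],free=[0,1]);fit("narrow_cover",[459,24,0],[Sd],free=[0,1]);fit("narrow_cover",[459,24,0],[W2],free=[0,1])
fit("wide_cover",[452,-338,0],[T,Sd])
fit("eyepiece",[465,-188,0],[T,Sd])
fit("small_base",[597,-265,0],[T,Sd])
fit("large_base",[632,171,0],[T,Sd])
fit("filter_cube",[437,164,0,0],[T,Sd,W1])
fit("cube_box",[634,-8,0,0],[T,Sd])
for n in ["cube_box","free_pocket","stored_cube","large_base","small_base","eyepiece","narrow_cover"]:
    L=nets.landmark_of(n,W2)
    print(n,[(np.round(np.array(l["location"])*[512,384]).tolist(),round(l["p"],2),np.round(atz(W2,np.array(l["location"])*[512,384],0))[:2].tolist()) for l in L[:4]])
cv2.imwrite("pics/w2.png",W2["img"])
E
```

```text
time: 4.47
ee_pos: [479.8, -21.5, 261.7]
tool_rot: [0.0, 0.005, 1.0, -0.002]
contact_force: [-0.4, 0.6, 0.8]
finger_gap: 0.998
finger_force: 0.0
objective [440.78 323.17   2.08] 1-IoU 0.101 thr [119, 118, 133]
objective [440.83 322.94   0.  ] 1-IoU 0.054 thr [133, 118]
narrow_cover [461.92  23.1  -10.21] 1-IoU 0.269 thr [98, 90, 153]
narrow_cover [462.31  22.73   0.  ] 1-IoU 0.025 thr [98]
narrow_cover [486.92  79.62   0.  ] 1-IoU 0.697 thr [92]
narrow_cover [460.23  21.27   0.  ] 1-IoU 0.137 thr [153]
wide_cover [ 454.57 -337.81   -4.14] 1-IoU 0.419 thr [105, 113]
eyepiece [368.06 276.66 314.35] 1-IoU 0.556 thr [142, 81]
small_base [ 606.44 -278.62  -12.6 ] 1-IoU 0.44 thr [131, 87]
large_base [636.35 167.33   6.49] 1-IoU 0.075 thr [124, 112]
filter_cube [ 4.4282e+02  1.6207e+02 -6.0600e+00  2.4000e-01] 1-IoU 0.631 thr [121, 97, 105]
cube_box [ 6.4084e+02 -4.7900e+00 -1.4800e+00 -1.7000e-01] 1-IoU 0.288 thr [119, 100]
cube_box [([264.0, 264.0], 0.98, [642.0, -5.0])]
free_pocket [([249.0, 262.0], 0.72, [638.0, -30.0])]
stored_cube [([192.0, 202.0], 0.96, [534.0, -119.0]), ([278.0, 318.0], 0.93, [750.0, 20.0]), ([281.0, 270.0], 0.69, [653.0, 24.0])]
large_base [([368.0, 257.0], 0.75, [632.0, 169.0])]
small_base [([99.0, 243.0], 0.58, [602.0, -279.0]), ([282.0, 155.0], 0.51, [460.0, 22.0])]
eyepiece [([144.0, 164.0], 0.8, [472.0, -187.0])]
narrow_cover [([283.0, 153.0], 0.71, [458.0, 24.0])]
```

View pics/w2.png

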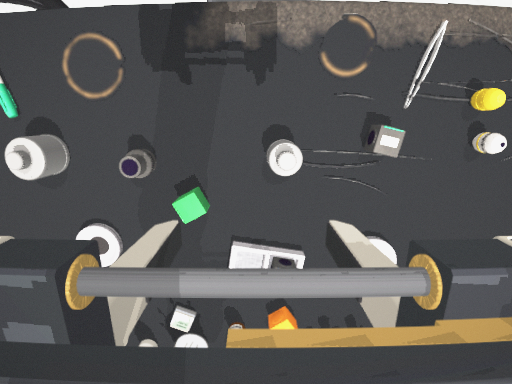

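```bash
sed -i 's/if thr is None: thr,_=.*/if thr is None: thr=float(np.median(g))+35/' h.py
python3 -m handwheel '[{"travel":[-0.1,0,0],"delta_rot":[0,0,0],"jaw":93},{"travel":[-0.1,0,0],"delta_rot":[0,0,0],"jaw":93},{"travel":[0,0,0],"delta_rot":[0,0,0],"jaw":93}]'
python3 - <<'E'
from h import *
shoot("wrist","w3")
T,Sd,W1,W2,W3=[load(k) for k in("top","side","w1","w2","w3")]
V=dict(T=T,S=Sd,W1=W1,W2=W2,W3=W3)
def f(n,q,views):
    print(views);fit(n,q,[V[k] for k in views.split()],pad=10)
    for k in views.split(): fit(n,q,[V[k]],free=[0,1,3][:len(q)-1],pad=10)
f("objective",[440,322,0],"T S W1")
f("narrow_cover",[461,22.5,0],"T S W2")
f("wide_cover",[454,-338,0],"T S W2")
f("eyepiece",[470,-187,0],"T S W2")
f("small_base",[599,-273,0],"T S W3")
f("large_base",[634,169,0],"T S W3")
f("filter_cube",[439,164,0,-.15],"T S W1 W2")
f("cube_box",[640,-5,0,-.15],"T W3")
for n in ["cube_box","free_pocket","stored_cube","large_base","small_base"]:
    L=nets.landmark_of(n,W3)
    print(n,[(np.round(np.array(l["location"])*[512,384]).tolist(),round(l["p"],2),np.round(atz(W3,np.array(l["location"])*[512,384],0))[:2].tolist()) for l in L[:4]])
E
```

```text
time: 5.25
ee_pos: [581.5, -14.2, 260.5]
tool_rot: [0.0, -0.001, 1.0, 0.0]
contact_force: [-0.7, -0.3, -0.0]
finger_gap: 1.001
finger_force: 0.0
T S W1
objective [440.41 323.23   2.36] 1-IoU 0.118 thr [75, 72, 87]
objective [443.23 325.58   0.  ] 1-IoU 0.173 thr [75]
objective [440.29 323.47   0.  ] 1-IoU 0.125 thr [72]
objective [440.8  323.09   0.  ] 1-IoU 0.056 thr [87]
T S W2
narrow_cover [460.66  22.14  -2.46] 1-IoU 0.233 thr [70, 90, 112]
narrow_cover [461.71  22.85   0.  ] 1-IoU 0.078 thr [70]
narrow_cover [494.8   67.22   0.  ] 1-IoU 0.458 thr [117]
narrow_cover [460.02  21.77   0.  ] 1-IoU 0.018 thr [112]
T S W2
wide_cover [ 454.65 -334.46   -1.25] 1-IoU 0.138 thr [76, 76, 111]
wide_cover [ 455.21 -334.81    0.  ] 1-IoU 0.117 thr [76]
wide_cover [ 454.75 -332.37    0.  ] 1-IoU 0.255 thr [76]
wide_cover [ 453.66 -332.81    0.  ] 1-IoU 0.031 thr [111]
T S W2
eyepiece [ 472.99 -202.07  -24.28] 1-IoU 0.535 thr [71, 76, 110]
eyepiece [ 473.2  -186.26    0.  ] 1-IoU 0.802 thr [71]
eyepiece [ 484.78 -182.74    0.  ] 1-IoU 0.545 thr [83]
eyepiece [ 468.33 -189.67    0.  ] 1-IoU 0.15
[... 897 characters left out ...]
2.0000e-01] 1-IoU 0.324 thr [111]
T W3
cube_box [ 6.3711e+02 -4.6100e+00  8.9800e+00 -1.7000e-01] 1-IoU 0.068 thr [77, 105]
cube_box [ 6.4091e+02 -1.4800e+00  0.0000e+00 -1.8000e-01] 1-IoU 0.13 thr [77]
cube_box [ 6.3971e+02 -3.9100e+00  0.0000e+00 -1.8000e-01] 1-IoU 0.048 thr [105]
cube_box [([259.0, 208.0], 0.77, [645.0, -3.0])]
free_pocket [([241.0, 203.0], 0.87, [637.0, -32.0]), ([259.0, 205.0], 0.39, [640.0, -4.0])]
stored_cube [([277.0, 210.0], 0.97, [647.0, 25.0]), ([184.0, 134.0], 0.68, [530.0, -116.0]), ([272.0, 268.0], 0.65, [750.0, 19.0]), ([239.0, 202.0], 0.42, [635.0, -35.0])]
large_base [([370.0, 202.0], 0.77, [635.0, 170.0])]
small_base [([85.0, 183.0], 0.87, [605.0, -277.0])]
```

View pics/w3.png

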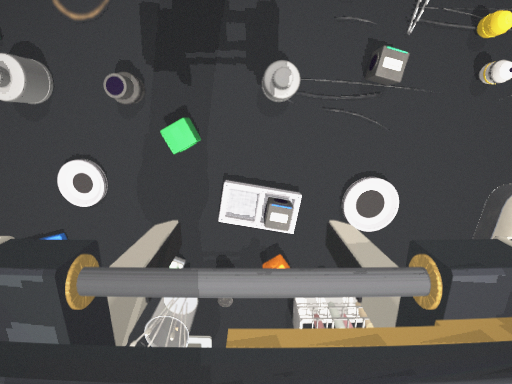

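```bash
python3 -m handwheel '[{"travel":[0.065,0.123,0],"delta_rot":[0,0,0],"jaw":93},{"travel":[0.05,0.11,0],"delta_rot":[0,0,0],"jaw":93},{"travel":[0.05,0.11,0],"delta_rot":[0,0,0],"jaw":93},{"travel":[0.05,0.11,0],"delta_rot":[0,0,0],"jaw":93},{"travel":[0.05,0.11,0],"delta_rot":[0,0,0],"jaw":93},{"travel":[0.015,0.11,0],"delta_rot":[0,0,0],"jaw":93},{"travel":[0,0,0.06],"delta_rot":[0,0,0],"jaw":93},{"travel":[0,0,0.06],"delta_rot":[0,0,0],"jaw":93},{"travel":[0,0,0],"delta_rot":[0,0,0],"jaw":93},{"travel":[0,0,0],"delta_rot":[0,0,0],"jaw":93}]' 
python3 -c "
from h import *
s=st()
p=shoot('wrist','w4');fit('objective',[440.6,323.2,0],[p],free=[0,1]);T=load('side');W=load('w1');fit('objective',[440.6,323.2,0],[p,T,W])
q=[440.6,323.2,0];u=proj(p,model('objective',q)).mean(0);print(u)
x,y=int(u[0]),int(u[1]);c=over(p,'objective',q)[max(0,y-70):y+70,max(0,x-90):x+90];cv2.imwrite('pics/w4c.png',cv2.resize(c,None,fx=3,fy=3))"
```

```text
time: 6.8
ee_pos: [442.8, 315.0, 203.0]
tool_rot: [0.001, -0.0, 1.0, 0.001]
contact_force: [0.3, -0.2, 0.3]
finger_gap: 1.003
finger_force: 0.0
6.8 [442.8 315.  203. ] [ 0.001 -0.     1.     0.001] [ 0.3 -0.2  0.3] 1.0033415753362707 0.0
objective [440.83 322.93   0.  ] 1-IoU 0.061 thr [92]
objective [440.07 323.03   3.29] 1-IoU 0.071 thr [92, 71, 87]
[258.95264638 176.9824439 ]
```

View pics/w4c.png

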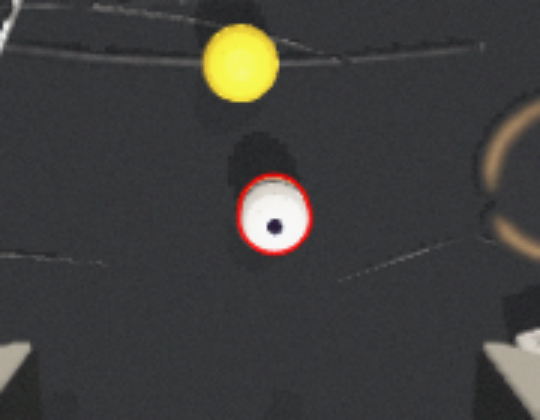

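```bash
python3 -m handwheel '[{"travel":[0.004,0.016,0],"delta_rot":[0,0,0],"jaw":93},{"travel":[0,0,0.08],"delta_rot":[0,0,0],"jaw":93},{"travel":[0,0,0.08],"delta_rot":[0,0,0],"jaw":93},{"travel":[0,0,0.08],"delta_rot":[0,0,0],"jaw":93},{"travel":[0,0,0],"delta_rot":[0,0,0],"jaw":93},{"travel":[0,0,0],"delta_rot":[0,0,0],"jaw":93},{"travel":[0,0,0],"delta_rot":[0,0,0],"jaw":93}]'
```

```text
time: 7.72
ee_pos: [441.4, 323.9, 83.7]
tool_rot: [0.002, -0.0, 1.0, 0.001]
contact_force: [0.3, 1.1, 0.3]
finger_gap: 1.001
finger_force: 0.0
```

```bash
python3 -m handwheel '[{"travel":[0,0,0.06],"delta_rot":[0,0,0],"jaw":93},{"travel":[0,0,0.062],"delta_rot":[0,0,0],"jaw":93},{"travel":[0,0,0],"delta_rot":[0,0,0],"jaw":93},{"travel":[0,0,0],"delta_rot":[0,0,0],"jaw":60},{"travel":[0,0,0],"delta_rot":[0,0,0],"jaw":45},{"travel":[0,0,0],"delta_rot":[0,0,0],"jaw":36},{"travel":[0,0,0],"delta_rot":[0,0,0],"jaw":30},{"travel":[0,0,0],"delta_rot":[0,0,0],"jaw":20},{"travel":[0,0,0],"delta_rot":[0,0,0],"jaw":20},{"travel":[0,0,0],"delta_rot":[0,0,0],"jaw":20}]' 20
```

```text
time: 8.98
ee_pos: [440.2, 322.7, 20.6]
tool_rot: [-0.0, -0.0, 1.0, -0.0]
contact_force: [0.4, -0.3, -0.5]
finger_gap: 0.299
finger_force: 20.2
```

```bash
python3 -m handwheel '[{"travel":[0,0,-0.06],"delta_rot":[0,0,0],"jaw":20},{"travel":[0,0,-0.1],"delta_rot":[0,0,0],"jaw":20},{"travel":[0,0,-0.1],"delta_rot":[0,0,0],"jaw":20},{"travel":[-0.02,-0.06,0],"delta_rot":[0,0,0],"jaw":20},{"travel":[-0.025,-0.09,0],"delta_rot":[0,0,0],"jaw":20},{"travel":[-0.025,-0.09,0],"delta_rot":[0,0,0],"jaw":20},{"travel":[-0.025,-0.09,0],"delta_rot":[0,0,0],"jaw":20},{"travel":[-0.025,-0.09,0],"delta_rot":[0,0,0],"jaw":20},{"travel":[-0.025,-0.09,0],"delta_rot":[0,0,0],"jaw":20},{"travel":[-0.025,-0.09,0],"delta_rot":[0,0,0],"jaw":20},{"travel":[-0.025,-0.09,0],"delta_rot":[0,0,0],"jaw":20},{"travel":[-0.025,-0.09,0],"delta_rot":[0,0,0],"jaw":20}]'
python3 -m handwheel '[{"travel":[-0.025,-0.09,0],"delta_rot":[0,0,0],"jaw":20},{"travel":[-0.025,-0.09,0],"delta_rot":[0,0,0],"jaw":20},{"travel":[-0.025,-0.09,0],"delta_rot":[0,0,0],"jaw":20},{"travel":[-0.025,-0.09,0],"delta_rot":[0,0,0],"jaw":20},{"travel":[0,-0.03,0],"delta_rot":[0,0,0],"jaw":20},{"travel":[0,0,0],"delta_rot":[0,0,0],"jaw":20},{"travel":[0,0,0],"delta_rot":[0,0,0],"jaw":20},{"travel":[0,0,0],"delta_rot":[0,0,0],"jaw":20}]'
```

```text
time: 10.48
ee_pos: [550.3, -68.5, 150.2]
tool_rot: [-0.001, -0.0, 1.0, 0.0]
contact_force: [0.4, 0.4, -1.3]
finger_gap: 0.299
finger_force: 20.0
time: 11.48
ee_pos: [601.0, -259.5, 150.8]
tool_rot: [-0.0, -0.002, 1.0, 0.001]
contact_force: [-0.5, 0.7, -1.5]
finger_gap: 0.299
finger_force: 20.0
```

```bash
python3 -m handwheel '[{"travel":[-0.003,-0.033,0],"delta_rot":[0,0,0],"jaw":20},{"travel":[0,0,0.07],"delta_rot":[0,0,0],"jaw":20},{"travel":[0,0,0.07],"delta_rot":[0,0,0],"jaw":20},{"travel":[0,0,0.05],"delta_rot":[0,0,0],"jaw":20},{"travel":[0,0,0],"delta_rot":[0,0,0],"jaw":20},{"travel":[0,0,0],"delta_rot":[0,0,0],"jaw":20},{"travel":[0,0,0],"delta_rot":[0,0,0],"jaw":20}]'
python3 -c "
from h import *
for i in range(3): st();p=shoot('wrist','w5')
Sd=shoot('side','s5')
for q in ('wrist','side'):
  p=load({'wrist':'w5','side':'s5'}[q]);print(proj(p,[[603,-276,8],[603,-276,50]]))
p=over(load('s5'),'small_base',[603,-276,0]);c=p[90:190,200:330];a=cv2.resize(c,None,fx=4,fy=4)
cv2.imwrite('pics/s5c.png',a)"
```

```text
time: 12.35
ee_pos: [603.2, -279.3, 57.4]
tool_rot: [0.001, -0.0, 1.0, -0.001]
contact_force: [0.5, -0.0, -1.6]
finger_gap: 0.304
finger_force: 20.0
12.35 [ 603.2 -279.3   57.4] [ 0.001 -0.     1.    -0.001] [ 0.5 -0.  -1.6] 0.30448084288294364 19.99988322479112
12.4 [ 603.  -279.2   57.2] [ 0.001 -0.     1.    -0.001] [-0.6  1.3 -1.4] 0.30068319588321146 19.99981002207278
12.45 [ 602.9 -279.    57. ] [ 0.001 -0.     1.    -0.001] [-0.8 -0.6 -0.5] 0.30118121673298 19.99973405398123
[[255.853205   213.6276785 ]
 [256.35063491 235.145902  ]]
[[267.98896417 141.82711294]
 [268.67904304 130.16109893]]
```

View pics/s5c.png

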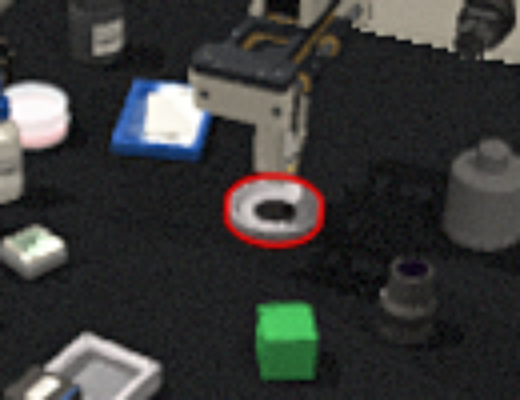

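```bash
python3 -m handwheel '[{"travel":[0,0.006,0.03],"delta_rot":[0,0,0],"jaw":20},{"travel":[0,0,0.03],"delta_rot":[0,0,0],"jaw":20},{"travel":[0,0,0],"delta_rot":[0,0,0],"jaw":20},{"travel":[0,0,0],"delta_rot":[0,0,0],"jaw":20}]'
python3 -m handwheel '[{"travel":[0,0,0.003],"delta_rot":[0,0,0],"jaw":20},{"travel":[0,0,0],"delta_rot":[0,0,0],"jaw":20},{"travel":[0,0,0],"delta_rot":[0,0,0],"jaw":20}]'
python3 -m handwheel '[{"travel":[0,0,0.003],"delta_rot":[0,0,0],"jaw":20},{"travel":[0,0,0],"delta_rot":[0,0,0],"jaw":20},{"travel":[0,0,0],"delta_rot":[0,0,0],"jaw":20}]'
```

```text
time: 13.05
ee_pos: [601.7, -275.4, 25.1]
tool_rot: [-0.001, -0.0, 1.0, 0.0]
contact_force: [-0.7, 0.4, -0.5]
finger_gap: 0.298
finger_force: 20.0
time: 13.42
ee_pos: [602.2, -275.5, 24.3]
tool_rot: [0.0, -0.0, 1.0, -0.0]
contact_force: [0.6, 1.1, -1.4]
finger_gap: 0.297
finger_force: 20.0
time: 13.8
ee_pos: [602.2, -275.6, 22.7]
tool_rot: [0.0, -0.0, 1.0, -0.0]
contact_force: [-0.4, 0.4, -0.9]
finger_gap: 0.301
finger_force: 20.0
```

```bash
python3 -m handwheel '[{"travel":[0,0,-0.003],"delta_rot":[0,0,0],"jaw":20},{"travel":[0,0,0],"delta_rot":[0,0,0],"jaw":30},{"travel":[0,0,0],"delta_rot":[0,0,0],"jaw":38},{"travel":[0,0,0],"delta_rot":[0,0,0],"jaw":38},{"travel":[0,0,0],"delta_rot":[0,0,0],"jaw":38},{"travel":[0,0,-0.02],"delta_rot":[0,0,0],"jaw":38},{"travel":[0,0,-0.04],"delta_rot":[0,0,0],"jaw":50},{"travel":[0,0,-0.1],"delta_rot":[0,0,0],"jaw":93},{"travel":[0,0,-0.1],"delta_rot":[0,0,0],"jaw":93},{"travel":[0.1,0.06,0],"delta_rot":[0,0,0],"jaw":93},{"travel":[0.1,0.06,0],"delta_rot":[0,0,0],"jaw":93},{"travel":[0,0,0],"delta_rot":[0,0,0],"jaw":93}]'
python3 -c "
from h import *
st();p=shoot('wrist','w6');s=shoot('side','s6')
fit('objective',[603,-276,3],[p],thr=150,free=[0,1],pad=0)
fit('eyepiece',[470,-188,0],[p],free=[0,1],pad=10);fit('eyepiece',[470,-188,0],[p,load('w2'),load('w3')],pad=10)
a=cv2.resize(s['img'][110:180,230:310],None,fx=5,fy=5);u=proj(p,[[603,-276,20]])[0].astype(int);print(u)
b=over(p,'objective',[603,-276,3]);b=cv2.resize(b[max(0,u[1]-35):u[1]+35,u[0]-40:u[0]+40],None,fx=5,fy=5);h=min(len(a),len(b));cv2.imwrite('pics/c6.png',np.hstack([a[:h],b[:h]])[:600,:800])"
```

```text
time: 15.3
ee_pos: [496.0, -212.3, 154.7]
tool_rot: [-0.003, -0.001, 1.0, 0.002]
contact_force: [1.9, 0.5, 0.3]
finger_gap: 0.98
finger_force: 0.0
15.3 [ 496.  -212.3  154.7] [-0.003 -0.001  1.     0.002] [1.9 0.5 0.3] 0.9797822291357535 0.0
objective [ 604.14 -275.43    3.  ] 1-IoU 0.443 thr [150]
eyepiece [ 467.81 -187.24    0.  ] 1-IoU 0.159 thr [114]
eyepiece [ 467.59 -187.71    1.37] 1-IoU 0.168 thr [114, 109, 102]
[198 276]
```

View pics/c6.png

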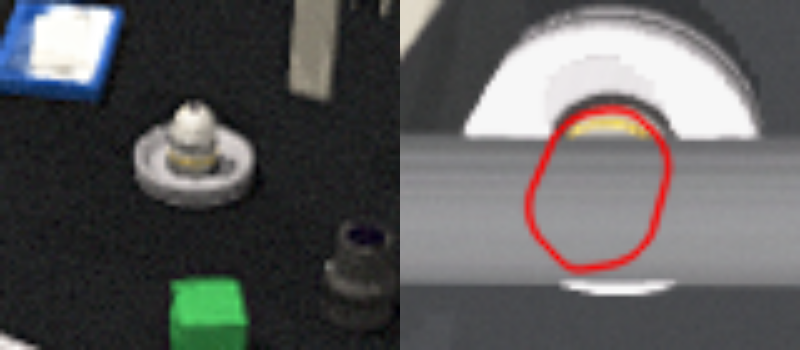

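```bash
python3 -c "
from h import *
p=load('w6')
b=over(p,'eyepiece',[468,-187.5,0]);u=proj(p,[[468,-187.5,20]])[0].astype(int);print(u)
sl=np.s_[max(0,u[1]-35):u[1]+35,u[0]-40:u[0]+40]
f=lambda im:cv2.resize(np.clip(im[sl].astype(float)*1.6,0,255).astype(np.uint8),None,fx=5,fy=5)
cv2.imwrite('pics/c7.png',np.hstack([f(b),f(p['img'])]))
for n in ['eyepiece']:
  for k in ['w6']:
    print([(round(l['p'],2),np.round(atz(p,np.array(l['location'])*[512,384],0),1)) for l in nets.landmark_of(n,p)])
"
```

```text
[275 162]
[(0.64, array([ 472.5, -188.7,    0. ]))]
```

View pics/c7.png

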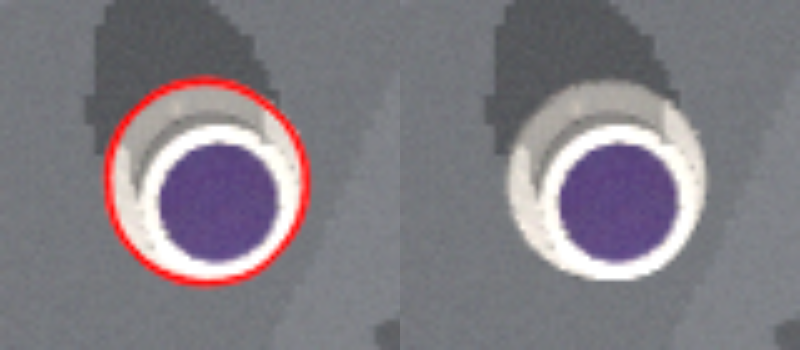

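```bash
python3 -m handwheel '[{"travel":[0.056,0.048,0],"delta_rot":[0,0,0],"jaw":93},{"travel":[0,0,0.06],"delta_rot":[0,0,0],"jaw":93},{"travel":[0,0,0.06],"delta_rot":[0,0,0],"jaw":93},{"travel":[0,0,0],"delta_rot":[0,0,0],"jaw":93},{"travel":[0,0,0],"delta_rot":[0,0,0],"jaw":93},{"travel":[0,0,0],"delta_rot":[0,0,0],"jaw":93}]'
```

```text
time: 16.2
ee_pos: [475.4, -192.3, 95.4]
tool_rot: [0.001, -0.0, 1.0, -0.001]
contact_force: [0.5, -0.2, -0.1]
finger_gap: 0.999
finger_force: 0.0
```

```bash
python3 -m handwheel '[{"travel":[0.015,0.008,0],"delta_rot":[0,0,0],"jaw":93},{"travel":[0,0,0.05],"delta_rot":[0,0,0],"jaw":93},{"travel":[0,0,0.05],"delta_rot":[0,0,0],"jaw":93},{"travel":[0,0,0.042],"delta_rot":[0,0,0],"jaw":93},{"travel":[0,0,0],"delta_rot":[0,0,0],"jaw":93},{"travel":[0,0,0],"delta_rot":[0,0,0],"jaw":93}]'
```

```text
time: 16.95
ee_pos: [466.9, -187.7, 24.0]
tool_rot: [0.001, -0.0, 1.0, -0.0]
contact_force: [-0.8, -0.4, -1.2]
finger_gap: 0.999
finger_force: 0.0
```

```bash
python3 -m handwheel '[{"travel":[-0.002,0,0.003],"delta_rot":[0,0,0],"jaw":65},{"travel":[0,0,0],"delta_rot":[0,0,0],"jaw":50},{"travel":[0,0,0],"delta_rot":[0,0,0],"jaw":42},{"travel":[0,0,0],"delta_rot":[0,0,0],"jaw":30},{"travel":[0,0,0],"delta_rot":[0,0,0],"jaw":30},{"travel":[0,0,0],"delta_rot":[0,0,0],"jaw":30}]' 20
python3 -m handwheel '[{"travel":[0,0,-0.06],"delta_rot":[0,0,0],"jaw":30},{"travel":[0,0,-0.1],"delta_rot":[0,0,0],"jaw":30},{"travel":[0,0,-0.1],"delta_rot":[0,0,0],"jaw":30},{"travel":[-0.02,0.05,0],"delta_rot":[0,0,0],"jaw":30},{"travel":[-0.04,0.09,0],"delta_rot":[0,0,0],"jaw":30},{"travel":[-0.04,0.09,0],"delta_rot":[0,0,0],"jaw":30},{"travel":[-0.04,0.09,0],"delta_rot":[0,0,0],"jaw":30},{"travel":[-0.04,0.09,0],"delta_rot":[0,0,0],"jaw":30},{"travel":[-0.04,0.09,0],"delta_rot":[0,0,0],"jaw":30},{"travel":[-0.04,0.09,0],"delta_rot":[0,0,0],"jaw":30},{"travel":[-0.04,0.09,0],"delta_rot":[0,0,0],"jaw":30},{"travel":[-0.03,0.03,0],"delta_rot":[0,0,0],"jaw":30}]'
python3 -m handwheel '[{"travel":[0,0,0],"delta_rot":[0,0,0],"jaw":30},{"travel":[0,0,0],"delta_rot":[0,0,0],"jaw":30}]'
```

```text
time: 17.7
ee_pos: [467.6, -187.8, 21.7]
tool_rot: [0.0, -0.0, 1.0, -0.0]
contact_force: [0.1, -0.1, -0.0]
finger_gap: 0.42
finger_force: 20.0
time: 19.2
ee_pos: [631.6, 172.8, 150.8]
tool_rot: [-0.001, -0.003, 1.0, 0.001]
contact_force: [-1.0, -0.8, -1.1]
finger_gap: 0.418
finger_force: 20.0
time: 19.45
ee_pos: [631.5, 165.4, 151.0]
tool_rot: [-0.001, 0.001, 1.0, -0.001]
contact_force: [0.8, 0.5, -1.0]
finger_gap: 0.418
finger_force: 20.0
```

```bash
python3 -m handwheel '[{"travel":[-0.009,0.004,0],"delta_rot":[0,0,0],"jaw":30},{"travel":[0,0,0.06],"delta_rot":[0,0,0],"jaw":30},{"travel":[0,0,0.07],"delta_rot":[0,0,0],"jaw":30},{"travel":[0,0,0.06],"delta_rot":[0,0,0],"jaw":30},{"travel":[0,0,0],"delta_rot":[0,0,0],"jaw":30},{"travel":[0,0,0],"delta_rot":[0,0,0],"jaw":30},{"travel":[0,0,0],"delta_rot":[0,0,0],"jaw":30}]'
python3 -c "
from h import *
for i in range(4): st();p=shoot('wrist','w8')
s=shoot('side','s8');fit('large_base',[636,167.4,0],[load('top'),load('side')]);fit('large_base',[636,167.4,0],[load('side'),load('top')],free=[0,1])
a=over(s,'large_base',[636,167.4,0])[180:270,130:230];cv2.imwrite('pics/c8.png',cv2.resize(a,None,fx=5,fy=5))"
```

```text
time: 20.32
ee_pos: [638.2, 169.6, 58.6]
tool_rot: [0.002, -0.0, 1.0, 0.0]
contact_force: [-0.0, -0.4, -0.5]
finger_gap: 0.422
finger_force: 20.0
20.32 [638.2 169.6  58.6] [ 0.002 -0.     1.     0.   ] [-0.  -0.4 -0.5] 0.42179610191881456 19.999790587462485
20.38 [638.  169.6  58.4] [ 0.001 -0.     1.     0.   ] [ 0.  -0.3 -1.5] 0.42427619310423575 19.999821436358616
20.43 [637.8 169.6  58.1] [ 0.001 -0.     1.     0.   ] [-0.5  0.3 -1.5] 0.4231871006731624 19.999799402430654
20.48 [637.5 169.6  57.8] [ 0.001 -0.     1.     0.   ] [-0.7 -0.1 -1.4] 0.4172443955895206 19.99986602109857
large_base [634.98 168.39   1.56] 1-IoU 0.057 thr [74, 70]
large_base [635.93 167.08   0.  ] 1-IoU 0.06 thr [70, 74]
```

View pics/c8.png

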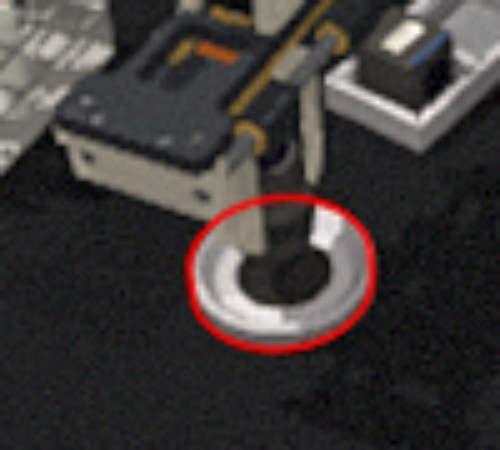

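```bash
python3 -m handwheel '[{"travel":[0.002,-0.004,0.03],"delta_rot":[0,0,0],"jaw":30},{"travel":[0,0,0.024],"delta_rot":[0,0,0],"jaw":30},{"travel":[0,0,0],"delta_rot":[0,0,0],"jaw":30},{"travel":[0,0,0],"delta_rot":[0,0,0],"jaw":30},{"travel":[0,0,0],"delta_rot":[0,0,0],"jaw":30}]'
```

```text
time: 21.2
ee_pos: [636.3, 167.6, 30.0]
tool_rot: [0.0, -0.0, 1.0, 0.0]
contact_force: [0.2, -0.2, -1.3]
finger_gap: 0.422
finger_force: 20.0
```

```bash
python3 -m handwheel '[{"travel":[0,0,0.004],"delta_rot":[0,0,0],"jaw":30},{"travel":[0,0,0.004],"delta_rot":[0,0,0],"jaw":30},{"travel":[0,0,0],"delta_rot":[0,0,0],"jaw":30},{"travel":[0,0,0],"delta_rot":[0,0,0],"jaw":30}]'
python3 -m handwheel '[{"travel":[0,0,0.002],"delta_rot":[0,0,0],"jaw":30},{"travel":[0,0,0],"delta_rot":[0,0,0],"jaw":30},{"travel":[0,0,0],"delta_rot":[0,0,0],"jaw":30}]'
```

```text
time: 21.7
ee_pos: [635.9, 167.4, 25.6]
tool_rot: [-0.0, -0.0, 1.0, -0.0]
contact_force: [-0.4, -0.1, -1.2]
finger_gap: 0.419
finger_force: 20.0
time: 22.08
ee_pos: [636.0, 167.5, 24.8]
tool_rot: [0.0, -0.0, 1.0, 0.0]
contact_force: [0.3, 0.0, -0.6]
finger_gap: 0.421
finger_force: 20.0
```

```bash
python3 -m handwheel '[{"travel":[0,0,0],"delta_rot":[0,0,0],"jaw":42},{"travel":[0,0,0],"delta_rot":[0,0,0],"jaw":50},{"travel":[0,0,0],"delta_rot":[0,0,0],"jaw":50},{"travel":[0,0,0],"delta_rot":[0,0,0],"jaw":50},{"travel":[0,0,-0.02],"delta_rot":[0,0,0],"jaw":50},{"travel":[0,0,-0.05],"delta_rot":[0,0,0],"jaw":70},{"travel":[0,0,-0.1],"delta_rot":[0,0,0],"jaw":93},{"travel":[0,0,-0.1],"delta_rot":[0,0,0],"jaw":93},{"travel":[0.07,-0.07,0],"delta_rot":[0,0,0],"jaw":93},{"travel":[0.09,-0.07,0],"delta_rot":[0,0,0],"jaw":93},{"travel":[0.09,-0.07,0],"delta_rot":[0,0,0],"jaw":93},{"travel":[0.09,-0.07,0],"delta_rot":[0,0,0],"jaw":93}]'
python3 -m handwheel '[{"travel":[0,0,0],"delta_rot":[0,0,0],"jaw":93},{"travel":[0,0,0],"delta_rot":[0,0,0],"jaw":60}]'
python3 -c "
from h import *
st();s=shoot('side','s9');t=shoot('top','t9');p=shoot('wrist','w9')
fit('narrow_cover',[460.2,22,0],[p],free=[0,1])
a=s['img'][190:260,145:225];b=t['img'][135:185,160:240];c=s['img'][110:160,235:305]
h=350;R=lambda m:cv2.resize(m,(400,h if m is a else 250))
cv2.imwrite('pics/c9.png',np.vstack([np.hstack([cv2.resize(a,(400,350)),np.zeros((350,400,3),np.uint8)]),np.hstack([cv2.resize(b,(400,250)),cv2.resize(c,(400,250))])]))"
```

```text
time: 23.58
ee_pos: [464.9, 26.2, 160.6]
tool_rot: [0.001, -0.0, 1.0, -0.0]
contact_force: [-0.7, -1.1, -0.1]
finger_gap: 0.998
finger_force: 0.0
time: 23.82
ee_pos: [467.3, 27.8, 160.6]
tool_rot: [0.002, -0.0, 1.0, 0.0]
contact_force: [-0.5, 0.4, 0.1]
finger_gap: 0.934
finger_force: 0.0
23.82 [467.3  27.8 160.6] [ 0.002 -0.     1.     0.   ] [-0.5  0.4  0.1] 0.9339246527942812 0.0
narrow_cover [459.54  22.08   0.  ] 1-IoU 0.021 thr [131]
```

View pics/c9.png

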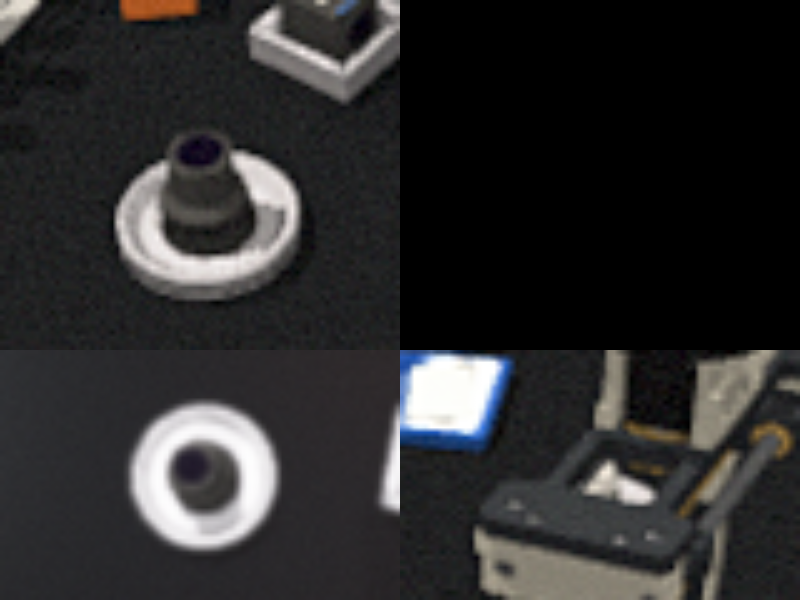

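```bash
python3 -m handwheel '[{"travel":[0.015,-0.012,0],"delta_rot":[0,0,0],"jaw":60},{"travel":[0,0,0.06],"delta_rot":[0,0,0],"jaw":60},{"travel":[0,0,0.06],"delta_rot":[0,0,0],"jaw":60},{"travel":[0,0,0.04],"delta_rot":[0,0,0],"jaw":60},{"travel":[0,0,0],"delta_rot":[0,0,0],"jaw":60},{"travel":[0,0,0],"delta_rot":[0,0,0],"jaw":60},{"travel":[0,0,0],"delta_rot":[0,0,0],"jaw":60}]'
```

```text
time: 24.85
ee_pos: [459.1, 21.4, 80.5]
tool_rot: [0.001, -0.0, 1.0, 0.0]
contact_force: [0.8, -0.1, -0.0]
finger_gap: 0.645
finger_force: 0.0
```

```bash
python3 -m handwheel '[{"travel":[-0.001,0.001,0.03],"delta_rot":[0,0,0],"jaw":60},{"travel":[0,0,0.016],"delta_rot":[0,0,0],"jaw":60},{"travel":[0,0,0],"delta_rot":[0,0,0],"jaw":45},{"travel":[0,0,0],"delta_rot":[0,0,0],"jaw":35},{"travel":[0,0,0],"delta_rot":[0,0,0],"jaw":26},{"travel":[0,0,0],"delta_rot":[0,0,0],"jaw":15},{"travel":[0,0,0],"delta_rot":[0,0,0],"jaw":15},{"travel":[0,0,0],"delta_rot":[0,0,0],"jaw":15}]' 25
```

```text
time: 25.85
ee_pos: [459.1, 21.8, 56.8]
tool_rot: [0.0, -0.0, 1.0, -0.0]
contact_force: [-0.5, 0.2, 2.6]
finger_gap: 0.249
finger_force: 25.0
```

```bash
python3 -m handwheel '[{"travel":[0,0,-0.06],"delta_rot":[0,0,0],"jaw":15},{"travel":[0,0,-0.09],"delta_rot":[0,0,0],"jaw":15},{"travel":[0,0,-0.09],"delta_rot":[0,0,0],"jaw":15},{"travel":[-0.03,-0.06,0],"delta_rot":[0,0,0],"jaw":15},{"travel":[-0.043,-0.09,0],"delta_rot":[0,0,0],"jaw":15},{"travel":[-0.043,-0.09,0],"delta_rot":[0,0,0],"jaw":15},{"travel":[-0.043,-0.09,0],"delta_rot":[0,0,0],"jaw":15},{"travel":[-0.043,-0.09,0],"delta_rot":[0,0,0],"jaw":15},{"travel":[-0.043,-0.09,0],"delta_rot":[0,0,0],"jaw":15},{"travel":[-0.043,-0.086,0],"delta_rot":[0,0,0],"jaw":15},{"travel":[0,0,0],"delta_rot":[0,0,0],"jaw":15},{"travel":[0,0,0],"delta_rot":[0,0,0],"jaw":15}]'
python3 -m handwheel '[{"travel":[0,0,0],"delta_rot":[0,0,0],"jaw":15},{"travel":[0,0,0],"delta_rot":[0,0,0],"jaw":15}]'
```

```text
time: 27.35
ee_pos: [602.5, -274.8, 175.8]
tool_rot: [-0.001, -0.001, 1.0, 0.001]
contact_force: [-0.2, 0.3, -0.4]
finger_gap: 0.25
finger_force: 25.0
time: 27.6
ee_pos: [603.2, -274.5, 177.0]
tool_rot: [0.0, -0.001, 1.0, 0.0]
contact_force: [0.5, -0.1, -1.1]
finger_gap: 0.251
finger_force: 25.0
```

```bash
python3 -m handwheel '[{"travel":[0,-0.003,0],"delta_rot":[0,0,0],"jaw":15},{"travel":[0,0,0.05],"delta_rot":[0,0,0],"jaw":15},{"travel":[0,0,0.05],"delta_rot":[0,0,0],"jaw":15},{"travel":[0,0,0],"delta_rot":[0,0,0],"jaw":15},{"travel":[0,0,0],"delta_rot":[0,0,0],"jaw":15},{"travel":[0,0,0],"delta_rot":[0,0,0],"jaw":15}]'
python3 -c "
from h import *
s=shoot('side','s10');t=shoot('top','t10')
fit('narrow_cover',[603,-276,69],[s,t],free=[0,1],pad=8);st()
a=over(s,'narrow_cover',[603,-276,69])[80:165,220:320];cv2.imwrite('pics/c10.png',cv2.resize(a,None,fx=6,fy=6))"
```

```text
time: 28.35
ee_pos: [604.0, -278.0, 128.2]
tool_rot: [0.001, -0.0, 1.0, -0.001]
contact_force: [0.2, 0.7, 0.4]
finger_gap: 0.255
finger_force: 25.0
narrow_cover [ 648.81 -338.71   69.  ] 1-IoU 0.68 thr [100, 107]
28.45 [ 603.7 -277.8  127.8] [ 0.001 -0.     1.    -0.   ] [-0.4 -0.5 -0.9] 0.2487539601010561 24.98135358095169
```

View pics/c10.png

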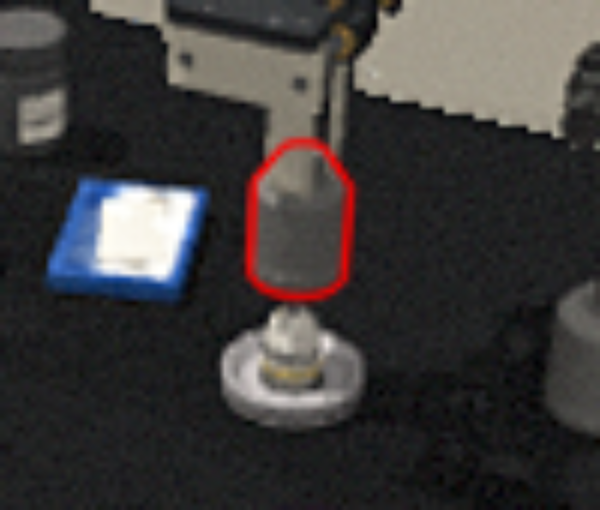

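```bash
python3 -m handwheel '[{"travel":[0.001,0.003,0.03],"delta_rot":[0,0,0],"jaw":15},{"travel":[0,0,0.04],"delta_rot":[0,0,0],"jaw":15},{"travel":[0,0,0.03],"delta_rot":[0,0,0],"jaw":15},{"travel":[0,0,0.012],"delta_rot":[0,0,0],"jaw":15},{"travel":[0,0,0],"delta_rot":[0,0,0],"jaw":15},{"travel":[0,0,0],"delta_rot":[0,0,0],"jaw":15},{"travel":[0,0,0],"delta_rot":[0,0,0],"jaw":15}]'
python3 -m handwheel '[{"travel":[0,0,0.004],"delta_rot":[0,0,0],"jaw":15},{"travel":[0,0,0],"delta_rot":[0,0,0],"jaw":15},{"travel":[0,0,0],"delta_rot":[0,0,0],"jaw":15}]'
```

```text
time: 29.32
ee_pos: [603.0, -276.3, 71.4]
tool_rot: [0.001, -0.0, 1.0, -0.0]
contact_force: [-1.2, -0.0, -0.6]
finger_gap: 0.248
finger_force: 25.0
time: 29.7
ee_pos: [602.6, -276.1, 68.7]
tool_rot: [-0.0, -0.0, 1.0, -0.0]
contact_force: [0.5, -0.2, 0.0]
finger_gap: 0.253
finger_force: 25.0
```

```bash
python3 -m handwheel '[{"travel":[0,0,0.005],"delta_rot":[0,0,0],"jaw":15},{"travel":[0,0,0],"delta_rot":[0,0,0],"jaw":15},{"travel":[0,0,0],"delta_rot":[0,0,0],"jaw":15}]'
python3 -m handwheel '[{"travel":[0,0,0.003],"delta_rot":[0,0,0],"jaw":15},{"travel":[0,0,0],"delta_rot":[0,0,0],"jaw":15},{"travel":[0,0,0],"delta_rot":[0,0,0],"jaw":15}]'
```

```text
time: 30.08
ee_pos: [602.6, -276.1, 66.1]
tool_rot: [-0.0, -0.0, 1.0, -0.0]
contact_force: [-0.3, 0.6, -1.8]
finger_gap: 0.252
finger_force: 25.0
time: 30.45
ee_pos: [602.8, -276.2, 64.9]
tool_rot: [0.0, -0.0, 1.0, -0.0]
contact_force: [-0.1, -0.0, 1.3]
finger_gap: 0.252
finger_force: 25.0
```

```bash
python3 -m handwheel '[{"travel":[0,0,0],"delta_rot":[0,0,0],"jaw":28},{"travel":[0,0,0],"delta_rot":[0,0,0],"jaw":45},{"travel":[0,0,0],"delta_rot":[0,0,0],"jaw":60},{"travel":[0,0,-0.04],"delta_rot":[0,0,0],"jaw":60},{"travel":[0,0,-0.08],"delta_rot":[0,0,0],"jaw":60},{"travel":[0,0,-0.08],"delta_rot":[0,0,0],"jaw":60},{"travel":[0.08,-0.03,0],"delta_rot":[0,0,0],"jaw":60},{"travel":[0.1,-0.04,0],"delta_rot":[0,0,0],"jaw":60},{"travel":[0.118,-0.044,0],"delta_rot":[0,0,0],"jaw":60},{"travel":[0,0,0],"delta_rot":[0,0,0],"jaw":60},{"travel":[0,0,0],"delta_rot":[0,0,0],"jaw":60},{"travel":[0,0,0],"delta_rot":[0,0,0],"jaw":60}]'
python3 -c "
from h import *
p=shoot('wrist','w11');s=shoot('side','s11');t=shoot('top','t11');st()
fit('wide_cover',[454,-333,0],[p],free=[0,1],pad=8)
fit('narrow_cover',[603,-276,8],[s],free=[0,1,2],pad=2,thr=60)
fit('narrow_cover',[603,-276,8],[p],free=[0,1],pad=0)
c=s['img'][90:170,225:315];b=t['img'][150:195,320:370]
cv2.imwrite('pics/c11.png',np.hstack([cv2.resize(c,(450,400),interpolation=2),cv2.resize(b,(350,400),interpolation=2)]))"
```

```text
time: 31.95
ee_pos: [456.0, -331.9, 164.7]
tool_rot: [0.001, -0.002, 1.0, 0.0]
contact_force: [0.3, 0.9, -0.3]
finger_gap: 0.649
finger_force: 0.0
32.1 [ 455.3 -332.1  164.5] [ 0.    -0.001  1.     0.   ] [-0.4 -0.7 -0.6] 0.6496785113182133 0.0
wide_cover [ 452.55 -333.66    0.  ] 1-IoU 0.024 thr [106]
narrow_cover [536.38 -90.35 127.07] 1-IoU 0.142 thr [60]
narrow_cover [ 619.45 -271.7     8.  ] 1-IoU 0.198 thr [177]
```

View pics/c11.png

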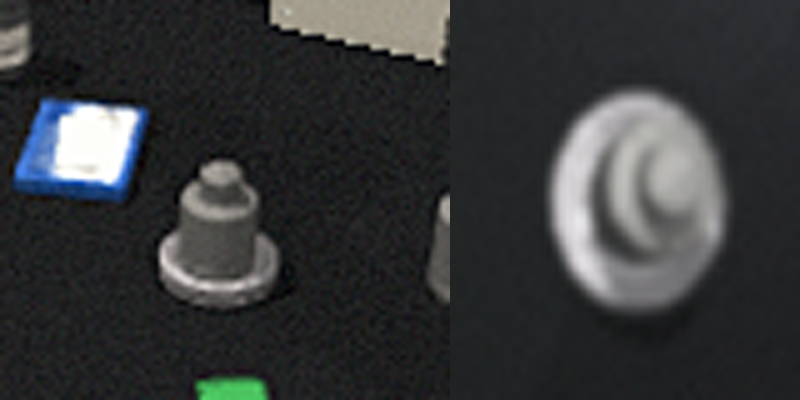

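```bash
python3 -m handwheel '[{"travel":[0.004,-0.003,0.05],"delta_rot":[0,0,0],"jaw":60},{"travel":[0,0,0.06],"delta_rot":[0,0,0],"jaw":60},{"travel":[0,0,0.04],"delta_rot":[0,0,0],"jaw":60},{"travel":[0,0,0.02],"delta_rot":[0,0,0],"jaw":60},{"travel":[0,0,0],"delta_rot":[0,0,0],"jaw":60},{"travel":[0,0,0],"delta_rot":[0,0,0],"jaw":60},{"travel":[0,0,0],"delta_rot":[0,0,0],"jaw":60}]'
```

```text
time: 32.98
ee_pos: [452.6, -334.9, 80.5]
tool_rot: [0.001, -0.0, 1.0, -0.001]
contact_force: [0.2, -0.0, -0.1]
finger_gap: 0.648
finger_force: 0.0
```

```bash
python3 -m handwheel '[{"travel":[-0.001,0.002,0.03],"delta_rot":[0,0,0],"jaw":60},{"travel":[0,0,0.002],"delta_rot":[0,0,0],"jaw":60},{"travel":[0,0,0],"delta_rot":[0,0,0],"jaw":45},{"travel":[0,0,0],"delta_rot":[0,0,0],"jaw":35},{"travel":[0,0,0],"delta_rot":[0,0,0],"jaw":26},{"travel":[0,0,0],"delta_rot":[0,0,0],"jaw":15},{"travel":[0,0,0],"delta_rot":[0,0,0],"jaw":15},{"travel":[0,0,0],"delta_rot":[0,0,0],"jaw":15}]' 25
```

```text
time: 33.98
ee_pos: [452.6, -333.7, 63.8]
tool_rot: [0.0, -0.0, 1.0, -0.0]
contact_force: [-0.1, -0.1, 1.2]
finger_gap: 0.25
finger_force: 25.0
```

```bash
python3 -m handwheel '[{"travel":[0,0,-0.06],"delta_rot":[0,0,0],"jaw":15},{"travel":[0,0,-0.09],"delta_rot":[0,0,0],"jaw":15},{"travel":[0,0,-0.09],"delta_rot":[0,0,0],"jaw":15},{"travel":[-0.025,0.07,0],"delta_rot":[0,0,0],"jaw":15},{"travel":[-0.035,0.095,0],"delta_rot":[0,0,0],"jaw":15},{"travel":[-0.035,0.095,0],"delta_rot":[0,0,0],"jaw":15},{"travel":[-0.035,0.095,0],"delta_rot":[0,0,0],"jaw":15},{"travel":[-0.035,0.095,0],"delta_rot":[0,0,0],"jaw":15},{"travel":[-0.035,0.095,0],"delta_rot":[0,0,0],"jaw":15},{"travel":[-0.035,0.095,0],"delta_rot":[0,0,0],"jaw":15},{"travel":[-0.035,0.095,0],"delta_rot":[0,0,0],"jaw":15},{"travel":[-0.035,0.095,0],"delta_rot":[0,0,0],"jaw":15}]'
python3 -m handwheel '[{"travel":[-0.035,0.095,0],"delta_rot":[0,0,0],"jaw":15},{"travel":[-0.027,0.077,0],"delta_rot":[0,0,0],"jaw":15},{"travel":[0,0,0],"delta_rot":[0,0,0],"jaw":15},{"travel":[0,0,0],"delta_rot":[0,0,0],"jaw":15},{"travel":[0,0,0],"delta_rot":[0,0,0],"jaw":15},{"travel":[0,0,0],"delta_rot":[0,0,0],"jaw":15}]'
```

```text
time: 35.48
ee_pos: [604.8, 83.1, 183.3]
tool_rot: [-0.001, -0.0, 1.0, -0.0]
contact_force: [0.5, -1.2, -0.4]
finger_gap: 0.251
finger_force: 25.0
time: 36.22
ee_pos: [635.8, 166.0, 183.8]
tool_rot: [0.0, 0.001, 1.0, -0.0]
contact_force: [0.1, 0.6, -1.5]
finger_gap: 0.251
finger_force: 25.0
```

```bash
python3 -m handwheel '[{"travel":[0,0.003,0.03],"delta_rot":[0,0,0],"jaw":15},{"travel":[0,0,0.04],"delta_rot":[0,0,0],"jaw":15},{"travel":[0,0,0.03],"delta_rot":[0,0,0],"jaw":15},{"travel":[0,0,0],"delta_rot":[0,0,0],"jaw":15},{"travel":[0,0,0],"delta_rot":[0,0,0],"jaw":15},{"travel":[0,0,0],"delta_rot":[0,0,0],"jaw":15},{"travel":[0,0,0],"delta_rot":[0,0,0],"jaw":15}]'
```

```text
time: 37.1
ee_pos: [636.2, 169.2, 134.3]
tool_rot: [0.001, -0.0, 1.0, 0.0]
contact_force: [-0.4, 0.0, -1.9]
finger_gap: 0.253
finger_force: 25.0
```

```bash
python3 -m handwheel '[{"travel":[0,-0.003,0.03],"delta_rot":[0,0,0],"jaw":15},{"travel":[0,0,0.04],"delta_rot":[0,0,0],"jaw":15},{"travel":[0,0,0.03],"delta_rot":[0,0,0],"jaw":15},{"travel":[0,0,0.016],"delta_rot":[0,0,0],"jaw":15},{"travel":[0,0,0],"delta_rot":[0,0,0],"jaw":15},{"travel":[0,0,0],"delta_rot":[0,0,0],"jaw":15},{"travel":[0,0,0],"delta_rot":[0,0,0],"jaw":15},{"travel":[0,0,0],"delta_rot":[0,0,0],"jaw":15}]'
python3 -m handwheel '[{"travel":[0,0,0.003],"delta_rot":[0,0,0],"jaw":15},{"travel":[0,0,0],"delta_rot":[0,0,0],"jaw":15},{"travel":[0,0,0],"delta_rot":[0,0,0],"jaw":15}]'
```

```text
time: 38.1
ee_pos: [636.1, 167.7, 76.2]
tool_rot: [0.0, -0.0, 1.0, 0.0]
contact_force: [-0.6, -0.1, -2.3]
finger_gap: 0.252
finger_force: 25.0
time: 38.48
ee_pos: [635.8, 167.6, 74.1]
tool_rot: [-0.0, -0.0, 1.0, -0.0]
contact_force: [-0.2, 0.9, 0.2]
finger_gap: 0.25
finger_force: 25.0
```

```bash
python3 -m handwheel '[{"travel":[0,0,0.003],"delta_rot":[0,0,0],"jaw":15},{"travel":[0,0,0.001],"delta_rot":[0,0,0],"jaw":15},{"travel":[0,0,0],"delta_rot":[0,0,0],"jaw":15},{"travel":[0,0,0],"delta_rot":[0,0,0],"jaw":15}]'
```

```text
time: 38.98
ee_pos: [635.8, 167.6, 72.2]
tool_rot: [-0.0, -0.0, 1.0, -0.0]
contact_force: [0.0, -0.4, -0.6]
finger_gap: 0.251
finger_force: 25.0
```

```bash
python3 -m handwheel '[{"travel":[0,0,0],"delta_rot":[0,0,0],"jaw":28},{"travel":[0,0,0],"delta_rot":[0,0,0],"jaw":45},{"travel":[0,0,0],"delta_rot":[0,0,0],"jaw":60},{"travel":[0,0,-0.04],"delta_rot":[0,0,0],"jaw":60},{"travel":[0,0,-0.08],"delta_rot":[0,0,0],"jaw":93},{"travel":[0,0,-0.12],"delta_rot":[0,0,0],"jaw":93},{"travel":[0.08,0,0],"delta_rot":[0,0,0],"jaw":93},{"travel":[0.12,0,0],"delta_rot":[0,0,0],"jaw":93},{"travel":[0.12,0,0],"delta_rot":[0,0,0],"jaw":93},{"travel":[0.03,0,0],"delta_rot":[0,0,0],"jaw":93},{"travel":[0,0,0],"delta_rot":[0,0,0],"jaw":93},{"travel":[0,0,0],"delta_rot":[0,0,0],"jaw":93}]'
python3 -c "
from h import *
p=shoot('wrist','w12');s=shoot('side','s12');t=shoot('top','t12');S_=st();print(np.round(S_['q'],2))
fit('wide_cover',[636,167.5,8],[s,t],free=[0,1,2],pad=0,thr=60)
m=np.median(p['img'].max(2)[100:250,200:400]);print(m)
for d in (12,18,25,35,50): fit('filter_cube',[439,165,0,-.2],[p],thr=m+d,free=[0,1,3],pad=8)
g=p['img'].max(2);u=proj(p,model('filter_cube',[439,165,0,-.2]));print(np.round(u).tolist())
a=np.floor(u.min(0)).astype(int)-4;b=np.ceil(u.max(0)).astype(int)+4
print(a);np.set_printoptions(linewidth=250);print(g[a[1]:b[1]:2,a[0]:b[0]:2])"
```

```text
time: 40.48
ee_pos: [463.0, 167.6, 192.4]
tool_rot: [0.001, 0.0, 1.0, 0.0]
contact_force: [0.2, -0.7, -0.0]
finger_gap: 1.001
finger_force: 0.0
40.62 [462.3 167.4 192. ] [0. 0. 1. 0.] [-0.  -0.1 -0.6] 0.9982819371647067 0.0
[-0.38  0.41 -0.02  1.92  0.01  0.81  1.17]
wide_cover [634.56 171.44  10.3 ] 1-IoU 0.177 thr [60, 60]
99.0
filter_cube [ 4.3874e+02  1.6501e+02  0.0000e+00 -2.5000e-01] 1-IoU 0.277 thr [111]
filter_cube [ 4.3917e+02  1.6412e+02  0.0000e+00 -3.3000e-01] 1-IoU 0.296 thr [117]
filter_cube [ 4.3913e+02  1.6355e+02  0.0000e+00 -3.3000e-01] 1-IoU 0.282 thr [124]
filter_cube [ 4.3911e+02  1.6361e+02  0.0000e+00 -3.5000e-01] 1-IoU 0.228 thr [134]
filter_cube [ 4.3910e+02  1.6346e+02  0.0000e+00 -3.8000e-01] 1-IoU 0.192 thr [149]
[[238.0, 139.0], [237.0, 142.0], [268.0, 145.0], [270.0, 148.0], [233.0, 170.0], [230.0, 176.0], [262.0, 176.0], [263.0, 183.0]]
[226 135]
[[ 96 100  98  95  76  75  75  76  77  77  76  75  76  75  77  75  75  77  77  81  98  98 100 103  96]
 [ 99  97 100  79  75  73  75  75  75  76  75  73  75  74  78  71  72  75  76  83  98  97 101  96  99]
 [ 
[... 1769 characters left out ...]
 219 217 219 226 223 222 221 220 220 228 230 230 228 229 122  97  98  97 100  98]
 [ 99 100  92  93  90 118 184 215 218 221 220 219 219 226 228 225 225 229 227 128 121 118  88  83  83]
 [103  99  90  88  93  92  88  93  92  94 144 206 223 222 227 225 226 231 217  98  93  95  98  99 156]
 [100  97  91  90  92  90  90  93  92  91  91  92  91  91 119 188 226 230 188 100  99  99  99 100  99]
 [ 99  96  92  91  91  92  92  92  89  93  93  64  73  90  92  91  92  97 101  99 101  98  99  97 101]
 [ 96  99 101  91  74  90  89  89  68  68  70  69  73  78  90  91  99  99 101 100 100  98 100  98  98]
 [ 77  76  78  74  78  92  98  78 129 116 105 105 102  93  94 102  98  98 100  98  98  99  96  98 100]]
```

```bash
cat >> h.py <<'E'
def topface(p,q,z=37,thr=160,r=35):
    u=proj(p,[[q[0],q[1],z]])[0].astype(int);x0,y0=max(0,u[0]-r),max(0,u[1]-r)
    G=cv2.resize(p["img"][y0:u[1]+r,x0:u[0]+r].max(2),None,fx=6,fy=6,interpolation=cv2.INTER_LINEAR)
    B=cv2.morphologyEx((G>thr).astype(np.uint8),cv2.MORPH_OPEN,np.ones((31,31)))
    c=max(cv2.findContours(B,0,2)[0],key=cv2.contourArea)[:,0].astype(float)
    pts=(c+.5)/6-.5+[x0,y0];W=np.array([atz(p,a,z)[:2] for a in pts],np.float32)
    return cv2.minAreaRect(W)
E
python3 -c "
from h import *
p=load('w12')
for z in (35,37):
  for t in (140,160,180): print(z,t,topface(p,(439,165),z,t))
for n in ['w2','w3','w1']:
  for t in (120,140,): print(n,topface(load(n),(439,165),37,t,25))
"
```

```text
35 140 ((437.6330261230469, 165.104248046875), (37.393795013427734, 38.918460845947266), 77.41769409179688)
35 160 ((437.7392272949219, 165.15386962890625), (36.71082305908203, 38.22452163696289), 77.2013931274414)
35 180 ((437.80291748046875, 165.29449462890625), (35.72105026245117, 37.75663757324219), 77.09639739990234)
37 140 ((437.341064453125, 165.12643432617188), (37.15683364868164, 38.671810150146484), 77.41771697998047)
37 160 ((437.4464416503906, 165.17572021484375), (36.47819900512695, 37.98231887817383), 77.20140075683594)
37 180 ((437.5097961425781, 165.31544494628906), (35.49467849731445, 37.517391204833984), 77.09638214111328)
w2 ((437.9510498046875, 164.71536254882812), (35.93340301513672, 39.469505310058594), 77.52714538574219)
w2 ((437.50146484375, 164.802734375), (34.97566604614258, 38.002403259277344), 77.88663482666016)
w3 ((437.7985534667969, 164.7198944091797), (34.99067306518555, 38.1553955078125), 76.98466491699219)
w3 ((439.129150390625, 164.49554443359375), (33.916236877441406, 34.349727630615234), 77.33977508544922)
w1 ((437.4208679199219, 166.9690704345703), (31.69172477722168, 36.37156295776367), 78.41029357910156)
w1 ((437.78955078125, 165.72425842285156), (26.50833511352539, 15.10496997833252), 77.74100494384766)
```

```bash
python3 -m handwheel '[{"travel":[0.05,-0.005,0],"delta_rot":[0,0,0],"jaw":93},{"travel":[0,0,0],"delta_rot":[0,0,1],"jaw":93},{"travel":[0,0,0],"delta_rot":[0,0,1],"jaw":93},{"travel":[0,0,0],"delta_rot":[0,0,1],"jaw":93},{"travel":[0,0,0],"delta_rot":[0,0,1],"jaw":93},{"travel":[0,0,0],"delta_rot":[0,0,1],"jaw":93},{"travel":[0,0,0],"delta_rot":[0,0,1],"jaw":93},{"travel":[0,0,0],"delta_rot":[0,0,1],"jaw":93},{"travel":[0,0,0],"delta_rot":[0,0,1],"jaw":93},{"travel":[0,0,0],"delta_rot":[0,0,1],"jaw":93},{"travel":[0,0,0],"delta_rot":[0,0,1],"jaw":93},{"travel":[0,0,0],"delta_rot":[0,0,1],"jaw":93}]'
python3 -m handwheel '[{"travel":[0,0,0],"delta_rot":[0,0,1],"jaw":93},{"travel":[0,0,0],"delta_rot":[0,0,1],"jaw":93},{"travel":[0,0,0],"delta_rot":[0,0,1],"jaw":93},{"travel":[0,0,0],"delta_rot":[0,0,1],"jaw":93},{"travel":[0,0,0],"delta_rot":[0,0,1],"jaw":93},{"travel":[0,0,0],"delta_rot":[0,0,1],"jaw":93},{"travel":[0,0,0],"delta_rot":[0,0,0],"jaw":93},{"travel":[0,0,0],"delta_rot":[0,0,0],"jaw":93},{"travel":[0,0,0],"delta_rot":[0,0,0],"jaw":93}]'
cat >> h.py <<'E'
from scipy.spatial.transform import Rotation as Rn
def goto(x,y,z=None):
    s=state();w,a,b,c=s["tool_rot"];M=Rn.from_quat([a,b,c,w]).as_matrix();p=np.array(s["ee_pos"])
    d=np.array([x,y,p[2] if z is None else z])-p
    print("pos",np.round(p,1),"yaw_y deg",round(float(np.degrees(np.arctan2(M[1,1],M[0,1]))),2),"tool mm",np.round(M.T@d,1),"travel",np.round(M.T@d/500,4))
E
python3 -c "
from h import *
p=shoot('wrist','w13');goto(437.6,165);print(topface(p,(437.6,165)))"
```

```text
time: 42.12
ee_pos: [436.7, 165.0, 192.0]
tool_rot: [0.0, 0.546, 0.838, -0.0]
contact_force: [-0.7, -0.2, 0.0]
finger_gap: 0.997
finger_force: 0.0
time: 43.25
ee_pos: [436.0, 165.0, 192.1]
tool_rot: [0.0, 0.777, 0.63, 0.0]
contact_force: [-0.8, -0.1, -0.2]
finger_gap: 1.002
finger_force: 0.0
pos [435.9 164.9 192.1] yaw_y deg -11.94 tool mm [ 0.4  1.6 -0. ] travel [ 0.0008  0.0032 -0.    ]
((437.9453430175781, 165.6527099609375), (25.275447845458984, 13.705763816833496), 77.20823669433594)
```

```bash
python3 -m handwheel '[{"travel":[0.001,0.003,0],"delta_rot":[0,0,0.12],"jaw":93},{"travel":[0,0,0.08],"delta_rot":[0,0,0],"jaw":93},{"travel":[0,0,0.1],"delta_rot":[0,0,0],"jaw":93},{"travel":[0,0,0.08],"delta_rot":[0,0,0],"jaw":93},{"travel":[0,0,0],"delta_rot":[0,0,0],"jaw":93},{"travel":[0,0,0],"delta_rot":[0,0,0],"jaw":93},{"travel":[0,0,0],"delta_rot":[0,0,0],"jaw":93}]'; python3 -c "
from h import *
goto(437.7,165,24)"
```

```text
time: 44.18
ee_pos: [438.7, 165.6, 63.8]
tool_rot: [0.001, 0.781, 0.625, 0.002]
contact_force: [0.0, -0.2, 0.5]
finger_gap: 0.999
finger_force: 0.0
pos [438.7 165.6  63.8] yaw_y deg -12.69 tool mm [-0.9 -0.9 39.8] travel [-0.0018 -0.0019  0.0795]
```

```bash
python3 -m handwheel '[{"travel":[-0.001,-0.002,0.04],"delta_rot":[0,0,0],"jaw":93},{"travel":[0,0,0.038],"delta_rot":[0,0,0],"jaw":93},{"travel":[0,0,0],"delta_rot":[0,0,0],"jaw":75},{"travel":[0,0,0],"delta_rot":[0,0,0],"jaw":60},{"travel":[0,0,0],"delta_rot":[0,0,0],"jaw":48},{"travel":[0,0,0],"delta_rot":[0,0,0],"jaw":42},{"travel":[0,0,0],"delta_rot":[0,0,0],"jaw":30},{"travel":[0,0,0],"delta_rot":[0,0,0],"jaw":30},{"travel":[0,0,0],"delta_rot":[0,0,0],"jaw":30}]' 20; python3 -c "
from h import *
goto(437.7,165,24)"
```

```text
time: 45.3
ee_pos: [436.7, 164.9, 23.3]
tool_rot: [0.0, 0.781, 0.625, 0.0]
contact_force: [0.7, -0.6, 1.1]
finger_gap: 0.408
finger_force: 20.0
pos [436.7 164.9  23.3] yaw_y deg -12.69 tool mm [ 0.3  1.  -0.7] travel [ 0.0006  0.002  -0.0015]
```

```bash
python3 -m handwheel '[{"travel":[0,0,-0.05],"delta_rot":[0,0,0],"jaw":30},{"travel":[0,0,-0.08],"delta_rot":[0,0,0],"jaw":30},{"travel":[0,0,-0.09],"delta_rot":[0,0,0],"jaw":30},{"travel":[-0.049,0.079,0],"delta_rot":[0,0,0],"jaw":30},{"travel":[-0.049,0.079,0],"delta_rot":[0,0,0],"jaw":30},{"travel":[-0.049,0.079,0],"delta_rot":[0,0,0],"jaw":30},{"travel":[-0.049,0.079,0],"delta_rot":[0,0,0],"jaw":30},{"travel":[-0.049,0.079,0],"delta_rot":[0,0,0],"jaw":30},{"travel":[-0.049,0.079,0],"delta_rot":[0,0,-0.4],"jaw":30},{"travel":[0,0,0],"delta_rot":[0,0,0],"jaw":30},{"travel":[0,0,0],"delta_rot":[0,0,0],"jaw":30},{"travel":[0,0,0],"delta_rot":[0,0,0],"jaw":30}]'
python3 -c "
from h import *
goto(635,-31)
p=shoot('wrist','w14')
W3=load('w3')
for t in (130,160,190):
  print(topface(W3,(640,-4),18,t,60),topface(p,(640,-4),18,t,120))
for n in ('free_pocket','cube_box','stored_cube','filter_cube'):
  print(n,[(round(l['p'],2),np.round(atz(p,np.array(l['location'])*[512,384],5 if n!='cube_box' else 0),1)) for l in nets.landmark_of(n,p)])
"
```

```text
time: 46.8
ee_pos: [634.2, -28.5, 132.7]
tool_rot: [-0.001, 0.767, 0.642, -0.0]
contact_force: [0.7, 0.4, -1.2]
finger_gap: 0.404
finger_force: 20.0
pos [634.2 -28.5 132.7] yaw_y deg -10.17 tool mm [-2.3  1.3 -0. ] travel [-0.0046  0.0025 -0.    ]
((638.1016845703125, -3.7800216674804688), (118.93097686767578, 67.20173645019531), 80.1989974975586) ((641.1565551757812, 7.119724273681641), (95.00223541259766, 63.54727554321289), 80.10536193847656)
((638.2403564453125, -3.7325515747070312), (118.06729125976562, 66.16572570800781), 80.33573150634766) ((641.13330078125, 7.5531463623046875), (93.86188507080078, 63.02717971801758), 80.2385025024414)
((634.7086791992188, -28.880828857421875), (66.73078155517578, 64.10276794433594), 80.52716827392578) ((641.2539672851562, 7.927951812744141), (92.47747039794922, 62.493804931640625), 80.20560455322266)
free_pocket [(0.87, array([634.3, -29.4,   5. ]))]
cube_box []
stored_cube [(0.75, array([743.9,  22.8,   5. ]))]
filter_cube [(0.9, array([619.7, -64.9,   5. ]))]
```

```bash
python3 -m handwheel '[{"travel":[-0.004,0.002,0],"delta_rot":[0,0,-0.05],"jaw":30},{"travel":[0,0,0.06],"delta_rot":[0,0,0],"jaw":30},{"travel":[0,0,0.06],"delta_rot":[0,0,0],"jaw":30},{"travel":[0,0,0.05],"delta_rot":[0,0,0],"jaw":30},{"travel":[0,0,0],"delta_rot":[0,0,0],"jaw":30},{"travel":[0,0,0],"delta_rot":[0,0,0],"jaw":30},{"travel":[0,0,0],"delta_rot":[0,0,0],"jaw":30},{"travel":[0,0,0],"delta_rot":[0,0,0],"jaw":30}]'
python3 -c "
from h import *
goto(634.8,-30.6,28.3)"
```

```text
time: 48.05
ee_pos: [636.5, -32.8, 49.2]
tool_rot: [0.001, 0.766, 0.643, 0.001]
contact_force: [0.4, 0.0, -0.5]
finger_gap: 0.41
finger_force: 20.0
pos [636.5 -32.8  49.2] yaw_y deg -9.98 tool mm [ 1.8 -2.1 20.9] travel [ 0.0037 -0.0041  0.0418]
```

```bash
python3 -m handwheel '[{"travel":[0.003,-0.003,0.01],"delta_rot":[0,0,0],"jaw":30},{"travel":[0,0,0],"delta_rot":[0,0,0],"jaw":30},{"travel":[0,0,0],"delta_rot":[0,0,0],"jaw":30},{"travel":[0,0,0],"delta_rot":[0,0,0],"jaw":30}]'
python3 -c "
from h import *
goto(634.8,-30.6,28.3)"
```

```text
time: 48.55
ee_pos: [634.7, -31.0, 43.2]
tool_rot: [0.0, 0.766, 0.643, -0.0]
contact_force: [-0.2, 0.6, -1.5]
finger_gap: 0.403
finger_force: 20.0
pos [634.7 -31.   43.2] yaw_y deg -9.99 tool mm [ 0.5  0.  14.9] travel [0.0009 0.     0.0298]
```

```bash
python3 -m handwheel '[{"travel":[0,0,0.01],"delta_rot":[0,0,0],"jaw":30},{"travel":[0,0,0.01],"delta_rot":[0,0,0],"jaw":30},{"travel":[0,0,0],"delta_rot":[0,0,0],"jaw":30},{"travel":[0,0,0],"delta_rot":[0,0,0],"jaw":30}]'
python3 -m handwheel '[{"travel":[0,0,0.006],"delta_rot":[0,0,0],"jaw":30},{"travel":[0,0,0],"delta_rot":[0,0,0],"jaw":30},{"travel":[0,0,0],"delta_rot":[0,0,0],"jaw":30},{"travel":[0,0,0],"delta_rot":[0,0,0],"jaw":30}]'
```

```text
time: 49.05
ee_pos: [634.6, -31.0, 33.1]
tool_rot: [0.0, 0.766, 0.643, -0.0]
contact_force: [0.3, -0.0, -2.0]
finger_gap: 0.403
finger_force: 20.0
time: 49.55
ee_pos: [634.7, -31.0, 30.2]
tool_rot: [0.0, 0.766, 0.643, 0.0]
contact_force: [-0.7, -0.1, -0.7]
finger_gap: 0.406
finger_force: 20.0
```

```bash
python3 -m handwheel '[{"travel":[0,0,0.003],"delta_rot":[0,0,0],"jaw":30},{"travel":[0,0,0],"delta_rot":[0,0,0],"jaw":30},{"travel":[0,0,0],"delta_rot":[0,0,0],"jaw":30}]'
python3 -m handwheel '[{"travel":[0,0,0],"delta_rot":[0,0,0],"jaw":42},{"travel":[0,0,0],"delta_rot":[0,0,0],"jaw":52},{"travel":[0,0,0],"delta_rot":[0,0,0],"jaw":52},{"travel":[0,0,0],"delta_rot":[0,0,0],"jaw":52},{"travel":[0,0,-0.03],"delta_rot":[0,0,0],"jaw":52},{"travel":[0,0,-0.08],"delta_rot":[0,0,0],"jaw":52},{"travel":[0,0,-0.12],"delta_rot":[0,0,0],"jaw":52},{"travel":[0,0,-0.12],"delta_rot":[0,0,0],"jaw":52},{"travel":[-0.05,-0.1,0],"delta_rot":[0,0,0],"jaw":52},{"travel":[-0.05,-0.1,0],"delta_rot":[0,0,0],"jaw":52},{"travel":[0,-0.1,0],"delta_rot":[0,0,0],"jaw":52},{"travel":[0,0,0],"delta_rot":[0,0,0],"jaw":52}]'
python3 -c "
from h import *
st();s=shoot('side','s15');t=shoot('top','t15')
for p in (s,t):
  print([np.round(proj(p,[[636,167.5,0]])[0]),np.round(proj(p,[[603,-276,0]])[0])])
# overlay expected outlines
PROF['stored']=(40,38,37)
S1=s['img'].copy()
for n,q in (('wide_cover',[636,167.5,8]),('narrow_cover',[603,-276,8])): S1=over(dict(s,img=S1),n,q)
T1=t['img'].copy()
for n,q in (('wide_cover',[636,167.5,8]),('narrow_cover',[603,-276,8])): T1=over(dict(t,img=T1),n,q)
R=lambda m:cv2.resize(m,(400,300),interpolation=cv2.INTER_LINEAR)
A=np.vstack([np.hstack([R(S1[180:255,145:245]),R(s['img'][160:220,185:265])]),np.hstack([R(S1[100:160,230:310]),R(T1[130:190,185:285][:, :100])])])
cv2.imwrite('pics/c15.png',A)"
```

```text
time: 49.92
ee_pos: [634.6, -31.0, 28.6]
tool_rot: [-0.0, 0.766, 0.643, -0.0]
contact_force: [0.2, -0.1, -1.8]
finger_gap: 0.408
finger_force: 20.0
time: 51.42
ee_pos: [473.8, -53.9, 204.4]
tool_rot: [-0.002, 0.766, 0.642, -0.0]
contact_force: [0.8, -0.3, -0.4]
finger_gap: 0.562
finger_force: 0.0
51.42 [473.8 -53.9 204.4] [-0.002  0.766  0.642 -0.   ] [ 0.8 -0.3 -0.4] 0.5621545009417752 0.0
[array([186., 236.]), array([268., 144.])]
[array([201., 160.]), array([346., 173.])]
```

View pics/c15.png

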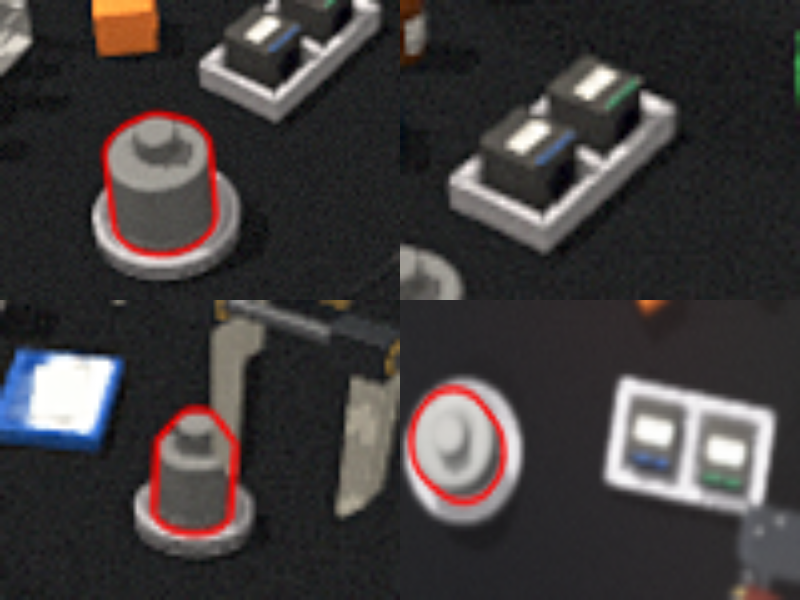

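```bash
python3 -c "
from h import *
print(workorder.finish_job())"
```

```text
the job is handed in; nothing more can be done
None
```

I handed in the job at about 51 s of the 136 s limit. The last pictures show both dust covers seated on their bases over the eyepiece and objective, the filter cube level in the free pocket, and the stored cube still in its own pocket; the hand-in call returned no verdict.

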